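Gauge the cable channel, then snap the right clamp cover shut

ROBOT

A 6-joint arm with a two-finger parallel gripper is mounted at the origin on the work surface. World frame = base frame: x ahead of the robot, y to its left, z up, the work surface at z = 0. Lengths are in mm, angles in rad, forces in N, time in s.
With the tool pointing down it reaches from about 400 to 925 mm from the base axis. Payload 12.5 kg.
Tool frame: the origin (TCP) lies midway between the tips of the shut fingers; the grasp point (between the pads) lies 19 mm behind it; y points along the fingers, x is the direction in which the jaws open and shut, and the axes are right-handed (so a half turn about y gives the same grasp; the last joint's range is limited). The gripper opens to 95 mm and grips with 3 to 60 N. Pads are 20 mm wide; open, the fingers measure 119 mm over their backs; the gripper's body (75 mm by 180 mm) begins 59 mm behind the grasp point.
Start: joints at [-1.376, 0.491, 1.559, -0, 1.092, -0.106], TCP at [185.201, -596.948, 214.661] pointing down, gripper open.
Joint ranges: [-3.1, 3.1], [-0.84, 2.19], [0.05, 2.79], [-1.13, 4.28], [0.06, 2.93], [-2.69, 2.69]. Speed limits (rad/s): [2.22, 2.22, 2.79, 3.14, 3.14, 3.14].

INTERFACE

Orientations are given as [roll, pitch, yaw] about the fixed x, y, z axes, in that order (R = Rz(yaw) Ry(pitch) Rx(roll)).
In Python, from cell import env, vision, job gives the robot as it stands.
- The arm moves only by the shell command python3 -m crank 'ROWS' [OPENING]. ROWS is JSON, a list of rows, each a list of 6 numbers: the shift along the tool's x, y, z in mm, then the turn, a rotation vector about the tool's x, y, z in degrees. In form: [[x, y, z, rx, ry, rz], ...]. A call has 1 to 5 rows; each row is the pose to reach, as a shift and turn from the pose measured when the call began, along the tool's axes at that moment; what a row does not reach only later rows make up. A row lasts 1/10 s, in which the tool goes at most 50 mm and 8.59 degrees, less where a joint would pass 70% of its speed; a pose out of reach is approached as far as the arm can. A call with a gripper value outside its range is refused whole. OPENING is the opening, from 0 (shut) to 1 (fully open), set as the call begins (- or left out, the last holds). The fingers move at their own pace and stop on an object; the grip force is fixed at half the most. Time passes only in rows, so rows that repeat a pose let the fingers close. It gives the time, the measured TCP pose, the force and the opening at its end, in the units of the state.
- env.state(): the state, without advancing time (a new reading comes with each control period).
- vision.read_camera(name): name is "scene" or "top" or "wrist"; returns (picture, depth): 420x560x3 uint8, blue, green, red; 420x560 float32, mm along the optical axis (not along the pixel's ray), 0 where there is no reading.
- vision.calibration(name): a dict with "vertical_fov" (degrees; the focal length in pixels is half the picture's height over the tangent of half this angle, whatever the lens; pixels are square), "cx", "cy" (the principal point, pixels), "pose" (4x4, takes a point from camera to world coordinates). Camera axes: x right, y down, z forward; pixel columns grow to the right and rows downward; lengths in mm; the calibration is good to about 2 mm. A picture is of the moment at which its call begins: read the wrist's pose just before it. calibration takes no time and is no camera call; for the wrist camera it gives the pose at the moment of the call.
- job.job_done(): hands the job in, once; it reports no verdict.
The state is a dict: "t": time; "joints": joint angles; "qvel": joint speeds; "tau": joint torques, N m; "eef_pos": TCP position; "tcp_rot": TCP orientation; "ft_force": force on the tool from outside, world axes, zero at the start; "moment": the same for the moment, N m; "opening": opening from 0.0 (shut) to 1.0 (fully open).
Only numpy, scipy, OpenCV 4.12 (cv2) and the standard library are available. Lean on these libraries where they do the work, as an engineer would, in place of code of your own. Each camera call takes 0.05 s, during which the arm holds its last target.

TASK

Of the two sloping cable clamp blocks one has a 16 mm deep channel and the other only 6 mm. Take the sprung depth gauge from its rest, push its probe squarely into the open lower part of the channel of the block on the robot's left (and only that one) until the foot sits flat on the metal, hold it still there a moment and read the depth, then stand the gauge upright back in the middle of its rest, its pointer still showing the reading, and let it go. Only after that press the hinged cover of whichever block has the deep channel down until its catch holds it shut and let go, leaving the other cover standing open and the tray, screwdriver and green plug where they lie.

Things in the scene. Friction and masses are not known exactly. Their poses are not given: they have to be found in the camera images.
- gauge_grip (a point): The sprung depth gauge, loose, 0.2 to 0.35 kg, upright on its rest: centre of its grey grip body, 50 mm above the underside of its foot. Body 26 mm wide (y), 20 mm (x), from 8 to 76 mm above the foot's underside, a 4 mm cap on top; grip it along y. Foot: steel bar 60 (y) x 26 (x) x 8 mm. Axes: z up out of the top, y along the foot's length.
- gauge_foot (a point): Centre of the underside of the gauge's foot, same axes. The probe, a round-tipped pin 6 mm thick, comes out of the foot here and stands 20 mm out (along -z) when free.
- gauge: The same gauge; origin and axes as the foot point.
- probe (a joint): How far the gauge's probe is pushed in, m: 0 free (20 mm out), 0.020 flush with the foot. With the foot flat on a block, channel depth = 20 mm less this (within 1 mm): 0.003 to 0.004 in the 16 mm channel, 0.013 to 0.014 in the 6 mm one. The spring pushes back with 2.3 N when free, rising 0.15 N per mm. 
- pointer (a joint): Drag pointer of the gauge, a black bar 18 mm wide and 3 mm high on the white scale face (+x side): the probe lifts it and it stays by friction when the probe springs back, so it keeps the farthest the probe has been pushed in, m. 0 at the start (29 mm above the foot's underside); 0.003 to 0.004 after gauging the 16 mm channel, 0.013 to 0.014 after the 6 mm one. Rising, it adds 0.7 N.
- rest_top (a point): The gauge's rest, fixed: black, 60 (x) x 90 (y) x 30 mm high, two rails with a gap 30 mm wide and 24 mm deep along x between them, in which the probe hangs free while the foot bridges the rails, its length along y. This point: middle, level with the rail tops; z up.
- block_1: Clamp block 1 of two: aluminium, 150 x 64 x 26 mm, fixed on a grey stand, its top face sloping 28 degrees (0.49 rad), facing up and back to the robot. A channel 14 mm wide runs its whole length along the middle of the face, between flat lands. One block's channel is 16 mm deep, the other's 6 mm: which is not told. Origin: face centre, level with the lands. Axes: x up the slope, y across, z out of the face.
- channel_1 (a point): Where to measure on block 1: on the channel's centre line, level with the lands, in the open lower part, 35 mm down the slope from the block's origin (anywhere within 25 mm along the channel will do). Axes as the block: z square out of the face, x up the slope along the channel.
- cover_1_edge (a point): Where to press cover 1: on its outer face, 60 mm from the hinge line, mid-width. The cover is a steel plate 74 mm from hinge to free edge, 36 mm wide, 4 mm thick, with a 16 mm lip turned down at the free edge; it spans the channel at the block's upper end. Axes: z out of its outer face, y from free edge to hinge, x along the hinge.
- cover_1_hinge (a point): Middle of cover 1's hinge line, at mid-thickness of the plate: 45 mm (x), 34 mm (y), 3 mm (z) from the origin of block 1 in its axes. The cover turns about the block's x axis; shut, it reaches from here along the block's -y.
- cover_1 (a joint): Opening angle of cover 1, rad: 0 shut, parallel to the block's face; starts 0.75 to 1.1, limit 1.3. Hinge friction and a weak spring (under 0.1 N m) let it spring part of the way open again if let go too early. In the last 0.15 rad its lip passes a sprung catch: 4 to 10 N near the free edge clicks it to 0, where it stays by itself.
- block_2: Clamp block 2 of two: aluminium, 150 x 64 x 26 mm, fixed on a grey stand, its top face sloping 28 degrees (0.49 rad), facing up and back to the robot. A channel 14 mm wide runs its whole length along the middle of the face, between flat lands. One block's channel is 16 mm deep, the other's 6 mm: which is not told. Origin: face centre, level with the lands. Axes: x up the slope, y across, z out of the face.
- channel_2 (a point): Where to measure on block 2: on the channel's centre line, level with the lands, in the open lower part, 35 mm down the slope from the block's origin (anywhere within 25 mm along the channel will do). Axes as the block: z square out of the face, x up the slope along the channel.
- cover_2_edge (a point): Where to press cover 2: on its outer face, 60 mm from the hinge line, mid-width. The cover is a steel plate 74 mm from hinge to free edge, 36 mm wide, 4 mm thick, with a 16 mm lip turned down at the free edge; it spans the channel at the block's upper end. Axes: z out of its outer face, y from free edge to hinge, x along the hinge.
- cover_2_hinge (a point): Middle of cover 2's hinge line, at mid-thickness of the plate: 45 mm (x), 34 mm (y), 3 mm (z) from the origin of block 2 in its axes. The cover turns about the block's x axis; shut, it reaches from here along the block's -y.
- cover_2 (a joint): Opening angle of cover 2, rad: 0 shut, parallel to the block's face; starts 0.75 to 1.1, limit 1.3. Hinge friction and a weak spring (under 0.1 N m) let it spring part of the way open again if let go too early. In the last 0.15 rad its lip passes a sprung catch: 4 to 10 N near the free edge clicks it to 0, where it stays by itself.
- tray: Bystander: small open black tray 90 x 75 x 28 mm, loose; origin under its middle.
- screwdriver: Bystander: screwdriver lying on the table, loose.
- plug: Bystander: green four-way terminal plug 36 x 22 x 16 mm, loose; origin under its middle.
There are look-alikes about, which are no part of the job. Leave any black look-alike of the part that bears block_2 alone.

How it is judged (in metres and radians):
On the way, in this order (a step that is already met when the one before it is completed fails the run):
1. the gauge's foot sits flat on the lands of the left-hand block, its probe in the channel and touching the bottom, held for 0.3 s (((world y of channel_1 above 0 m and (z of gauge_foot in the frame of channel_1 between -0.003 and 0.002 m and y of gauge_foot in the frame of channel_1 between -0.008 and 0.008 m and x of gauge_foot in the frame of channel_1 between -0.027 and 0.027 m and angle between the z axis of gauge_foot and the z axis of channel_1, either way round below 0.06 rad and value of joint probe between 0.002 and 0.017 m)) or (world y of channel_2 above 0 m and (z of gauge_foot in the frame of channel_2 between -0.003 and 0.002 m and y of gauge_foot in the frame of channel_2 between -0.008 and 0.008 m and x of gauge_foot in the frame of channel_2 between -0.027 and 0.027 m and angle between the z axis of gauge_foot and the z axis of channel_2, either way round below 0.06 rad and value of joint probe between 0.002 and 0.017 m)))), for 0.3 s.
2. the gauge stands upright on its rest again and is let go (horizontal distance between gauge_foot and rest_top below 0.02 m and z of gauge_foot in the frame of rest_top between -0.003 and 0.003 m and angle between gauge_foot's own z axis and vertical below 0.08 rad and value of joint probe below 0.003 m and contact force between the fingers and gauge below 0.1 N), for 0.2 s.
3. the cover of the deeper block, by the pointer's reading, is clicked shut and the other is open (((world y of channel_1 above 0 m and value of joint pointer between 0.002 and 0.008 m and value of joint cover_1 below 0.03 rad and value of joint cover_2 above 0.4 rad) or (world y of channel_1 above 0 m and value of joint pointer between 0.011 and 0.0175 m and value of joint cover_2 below 0.03 rad and value of joint cover_1 above 0.4 rad) or (world y of channel_2 above 0 m and value of joint pointer between 0.002 and 0.008 m and value of joint cover_2 below 0.03 rad and value of joint cover_1 above 0.4 rad) or (world y of channel_2 above 0 m and value of joint pointer between 0.011 and 0.0175 m and value of joint cover_1 below 0.03 rad and value of joint cover_2 above 0.4 rad))), for 0.2 s.
At the end, for the whole second after the job is handed in: By the pointer's reading the deep block's cover is shut (0.03 rad), the other over 0.4 rad open; the gauge stands untouched, still and upright (0.08 rad) on its rest: within 20 mm of the middle, foot within 3 mm of the rail tops, probe hanging free; the fingers touch nothing (all of step 2 and ((world y of channel_1 above 0 m and value of joint pointer between 0.002 and 0.008 m and value of joint cover_1 below 0.03 rad and value of joint cover_2 above 0.4 rad) or (world y of channel_1 above 0 m and value of joint pointer between 0.011 and 0.0175 m and value of joint cover_2 below 0.03 rad and value of joint cover_1 above 0.4 rad) or (world y of channel_2 above 0 m and value of joint pointer between 0.002 and 0.008 m and value of joint cover_2 below 0.03 rad and value of joint cover_1 above 0.4 rad) or (world y of channel_2 above 0 m and value of joint pointer between 0.011 and 0.0175 m and value of joint cover_1 below 0.03 rad and value of joint cover_2 above 0.4 rad)) and linear speed of gauge below 0.02 m/s and contact force between the fingers and anything else below 0.1 N).
It fails at once if the tray is moved by more than 20 mm (distance of tray from where it was at the start of the episode above 0.02 m).
It fails at once if the screwdriver is moved by more than 20 mm (distance of screwdriver from where it was at the start of the episode above 0.02 m).
It fails at once if the plug is moved by more than 20 mm (distance of plug from where it was at the start of the episode above 0.02 m).
It also fails if it takes over 48 s, if anything falls off the work surface, if the arm or the gripper's body presses on something with over 40 N, if the wrist force passes 120 N, or if a joint passes its speed limit or range.

## Working session

There is one attempt and no reset: what is moved stays moved. The work goes in short steps, Python scripts to look and compute and a shell command to move; the robot and the scene stay as the last step left them, time stands still between calls to the robot, and variables do not carry over. Pictures are saved under pics/ and viewed, and the job is handed in when it is done.

```bash
ls; mkdir -p pics
cat > h.py <<'E'
import numpy as np, cv2
from cell import env, vision, job
from scipy.spatial.transform import Rotation as R
def cal(n):
    c=vision.calibration(n); f=210/np.tan(np.radians(c["vertical_fov"]/2)); return f,c["cx"],c["cy"],np.array(c["pose"])
def pts(depth,c):
    f,cx,cy,T=c
    v,u=np.mgrid[0:420,0:560]
    P=np.stack([(u-cx)/f*depth,(v-cy)/f*depth,depth],-1)
    return P@T[:3,:3].T+T[:3,3]
E
python3 - <<'E'
from h import *
print(env.state())
for n in ["scene","top","wrist"]:
    c=cal(n); print(n,c, {k:v for k,v in vision.calibration(n).items() if k!='pose'})
    im,d=vision.read_camera(n)
    cv2.imwrite(f"pics/{n}0.png",im); np.savez(f"pics/{n}0.npz",im=im,d=d,P=pts(d,c))
E
```

```text
pics
{'t': 0.0, 'joints': array([-1.37563107e+00,  4.91576434e-01,  1.55947274e+00, -1.04660905e-05,
        1.09168754e+00, -1.05614146e-01]), 'qvel': array([-1.05529410e-03, -7.51173884e-04,  9.54666866e-04,  1.72406842e-05,
       -5.03914591e-04,  1.93280009e-03]), 'tau': array([ 4.31443568e-04, -6.12628484e+01, -2.58177316e+01,  6.92570396e-02,
        4.82808065e-02, -1.60431714e-04]), 'eef_pos': array([ 185.12708903, -596.68897684,  214.04324246]), 'tcp_rot': array([-1.57068495e+00,  1.13866944e-03, -1.27001203e+00]), 'ft_force': array([-0.52723977, -0.33067707,  0.25568853]), 'moment': array([-0.00819009, -0.02774332,  0.06366018]), 'opening': 1.0024021225443562}
scene (np.float64(481.5217702281625), 280.4113482099428, 209.9549951432379, array([[ 8.59961670e-01,  4.28611863e-01, -2.77051975e-01,
         7.93805888e+02],
       [ 5.10170202e-01, -7.36700459e-01,  4.43845467e-01,
        -5.75694431e+02],
       [-1.38668845e-02, -5.23033751e-01, -8.52199158e-01,
         1.15587409e+03],
       [ 0.00000000e+00,  0.00000000e+00,  0.00000000e+00,
         1.00000000e+00]])) {'
[... 397 characters left out ...]
9.30781347e+02],
       [ 0.00000000e+00,  0.00000000e+00,  0.00000000e+00,
         1.00000000e+00]])) {'vertical_fov': 56.27654104772404, 'cx': 280.42694045240745, 'cy': 208.32368029284248}
wrist (np.float64(327.32242393839016), 279.76410543059313, 207.21275166647098, array([[ 2.96112637e-01, -9.16615111e-01, -2.68577820e-01,
         2.60582105e+02],
       [-9.55151659e-01, -2.84640863e-01, -8.16387600e-02,
        -5.72553511e+02],
       [-1.61690142e-03,  2.80706818e-01, -9.59792200e-01,
         3.84690209e+02],
       [ 0.00000000e+00,  0.00000000e+00,  0.00000000e+00,
         1.00000000e+00]])) {'vertical_fov': 65.36596485174641, 'cx': 279.76410543059313, 'cy': 207.21275166647098}
```

View pics/scene0.png

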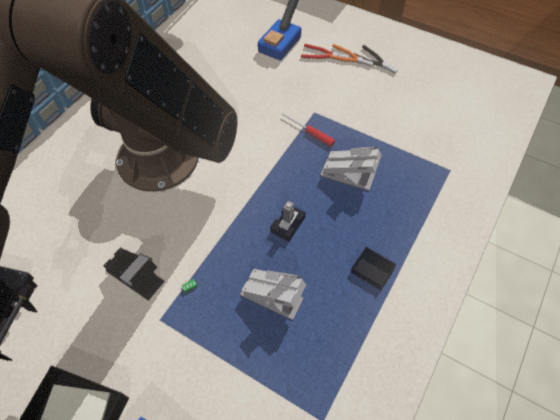

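View pics/top0.png

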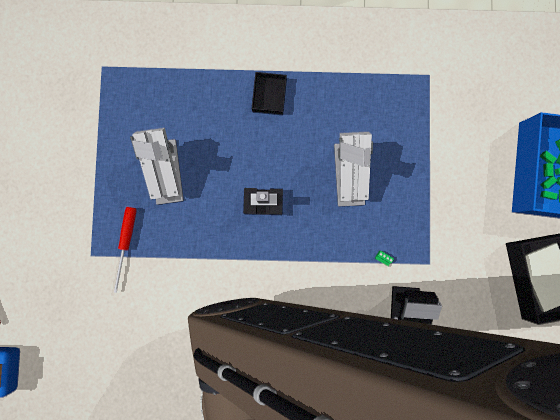

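View pics/wrist0.png

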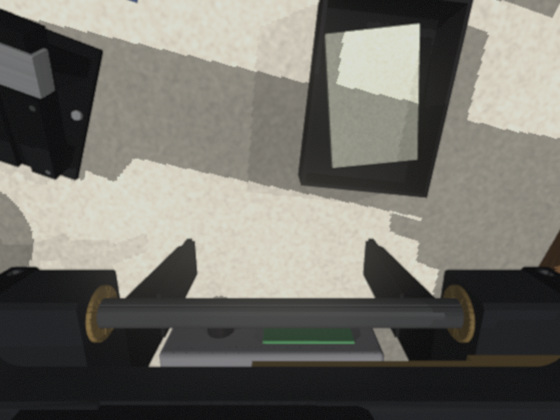

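Top view: two aluminium blocks, at (158,165) (world +y, so the left-hand block) and (353,168) (right). The gauge stands on its rest at (263,200), the tray is at (269,92), the screwdriver at (126,230) and the plug at (385,258). The black object at (413,305) is the look-alike off the mat and I'll leave it alone. Next I'll enlarge these and measure.

Run:
```python
from h import *
im=cv2.imread("pics/top0.png")
cr=[im[115:215,y:y+100] for y in (110,215,305)]
cv2.imwrite("pics/c0.png",cv2.resize(np.hstack([cv2.resize(c,(266,266),interpolation=cv2.INTER_CUBIC) for c in cr]),(798,266)))
sc=cv2.imread("pics/scene0.png")
a=cv2.resize(sc[140:200,310:390],(400,300),interpolation=cv2.INTER_CUBIC);b=cv2.resize(sc[260:325,230:315],(400,300),interpolation=cv2.INTER_CUBIC)
g=cv2.resize(sc[195:245,260:320],(400,300),interpolation=cv2.INTER_CUBIC)
cv2.imwrite("pics/c1.png",np.vstack([np.hstack([a,b]),np.hstack([g,g])]))
D=np.load("pics/top0.npz");P=D['P']
for n in("top","scene"):
    P=np.load(f"pics/{n}0.npz")['P']
    for u,v in ([(263,196),(263,200),(250,192),(275,210),(158,180),(175,190),(150,150),(353,190),(345,150),(200,100)] if n=="top" else [(290,206),(288,232),(340,175)]):
        print(n,u,v,P[v,u].round(1))
```

```text
top 263 196 [459.3  -8.2 113.1]
top 263 200 [451.7  -8.1 104.4]
top 250 192 [476.4  25.7  28.2]
top 275 210 [436.  -33.1  29.8]
top 158 180 [496.  231.8  51.9]
top 175 190 [474.7 193.5  48.3]
top 150 150 [544.  221.2 146. ]
top 353 190 [ 484.3 -208.5   48.7]
top 345 150 [ 559.8 -177.8  118.3]
top 200 100 [700.  155.1   1.3]
scene 290 206 [468.5  -7.5 108.4]
scene 288 232 [480.9 -39.2  31.5]
scene 340 175 [510.1 212.4   8.5]
```

View pics/c0.png

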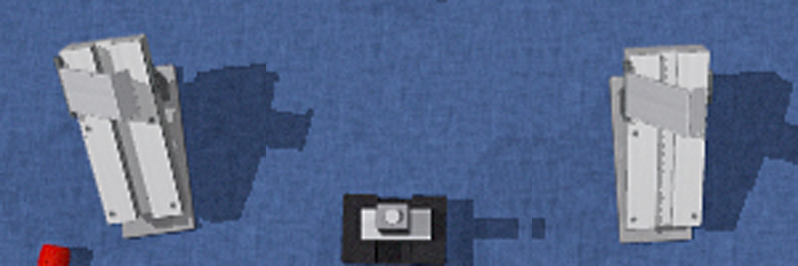

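View pics/c1.png

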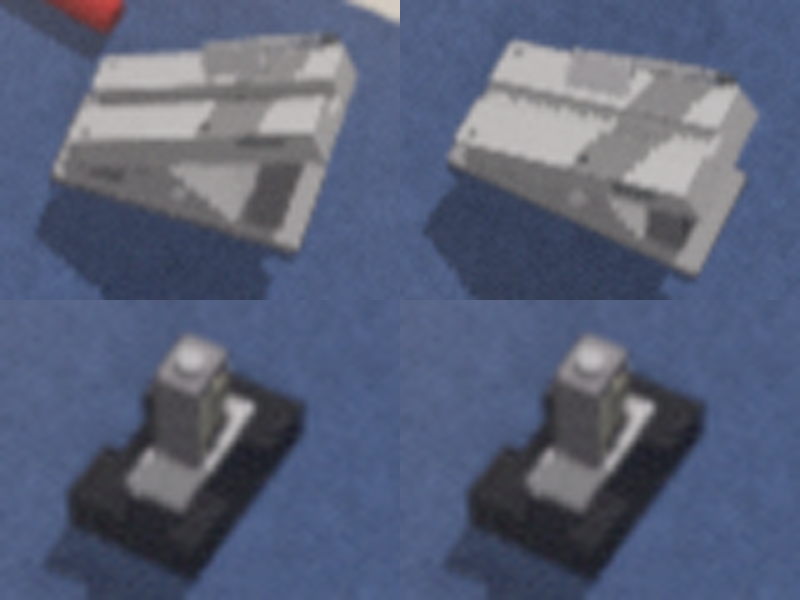

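```bash
python3 -m crank '[[-35,-12,30,0,0,0],[-70,-24,60,0,0,0],[-105,-36,90,0,0,0],[-140,-48,120,0,0,0],[-175,-60,150,0,0,0]]' 1
python3 -m crank '[[-35,-12,30,0,0,0],[-70,-24,60,0,0,0],[-105,-36,90,0,0,0],[-140,-48,120,0,0,0],[-175,-60,150,0,0,0]]'
python3 -m crank '[[-35,-2,30,0,4,0],[-70,-4,60,0,8,0],[-105,-6,90,0,12,0],[-140,-6,118,0,17,0],[-144,-6,120,0,17.2,0]]'
```

```text
t: 0.65
eef_pos: [276.9, -383.4, 274.7]
tcp_rot: [-1.571, 0.001, -1.27]
ft_force: [1.4, 0.1, 1.3]
opening: 0.998
t: 1.15
eef_pos: [368.6, -170.1, 335.4]
tcp_rot: [-1.571, 0.001, -1.271]
ft_force: [1.0, -0.3, 0.7]
opening: 0.999
t: 1.65
eef_pos: [441.5, 6.5, 341.4]
tcp_rot: [-1.571, 0.002, -1.57]
ft_force: [-0.0, -0.4, -0.9]
opening: 1.0
```

Run:
```python
from h import *
n="wrist";c=cal(n);im,d=vision.read_camera(n);np.savez("pics/w1.npz",im=im,d=d,P=pts(d,c));cv2.imwrite("pics/w1.png",im)
print(env.state()['eef_pos'],c[3].round(3))
```

```text
[440.93893804   5.27316858 341.32704086] [[ 0.00000e+00 -9.60000e-01 -2.81000e-01  5.20447e+02]
 [-1.00000e+00 -1.00000e-03  2.00000e-03  7.05600e+00]
 [-2.00000e-03  2.81000e-01 -9.60000e-01  5.11973e+02]
 [ 0.00000e+00  0.00000e+00  0.00000e+00  1.00000e+00]]
```

View pics/w1.png

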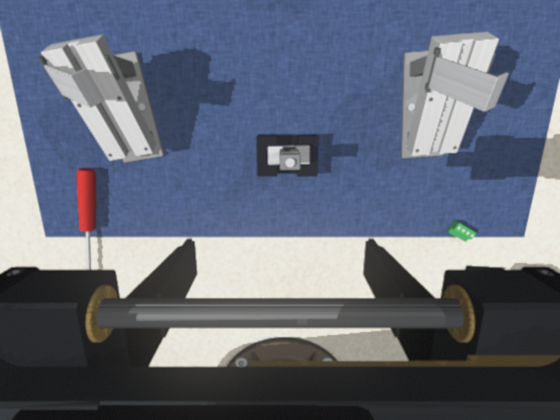

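The wrist view shows the left block at about (105,100), the gauge cap at (289,160) with its foot (266–310,153), and the right block at (450,95).

Run:
```python
from h import *
D=np.load("pics/w1.npz");im=D['im'];P=D['P'];d=D['d']
cv2.imwrite("pics/c2.png",np.hstack([cv2.resize(im[30:170,x:x+140],(400,400),interpolation=cv2.INTER_CUBIC) for x in (30,385)]))
cv2.imwrite("pics/c3.png",cv2.resize(im[120:190,245:335],(720,560),interpolation=cv2.INTER_CUBIC))
hsv=cv2.cvtColor(im,cv2.COLOR_BGR2HSV)
# local noise: mat plane
m=(P[...,2]<15)&(P[...,2]>-15)&(hsv[...,1]>100); print("mat z",P[m][:,2].mean(),P[m][:,2].std())
rng=np.random.default_rng(0)
for nm,x0,x1 in(("L",30,170),("R",385,520)):
    m=np.zeros(d.shape,bool);m[30:165,x0:x1]=True
    m&=(hsv[...,1]<60)&(hsv[...,2]>120)&(P[...,2]>20)&(d>0)
    Q=P[m];best=0
    for _ in range(3000):
        a=Q[rng.choice(len(Q),3,replace=False)];n=np.cross(a[1]-a[0],a[2]-a[0]);l=np.linalg.norm(n)
        if l<500: continue
        n/=l;n*=np.sign(n[2])
        if n[2]<.8 or n[2]>.95: continue
        k=np.abs((Q-a[0])@n)<2.5
        if k.sum()>best:best=k.sum();bk=k
    q=Q[bk];c0=q.mean(0);n=np.linalg.svd(q-c0)[2][2];n*=np.sign(n[2])
    print(nm,len(Q),best,c0.round(1),n.round(4),"tilt",np.degrees(np.arccos(n[2])).round(2),"yaw",np.degrees(np.arctan2(-n[1],-n[0])).round(2),"res",((q-c0)@n).std())
```

```text
mat z 1.425819513734997 1.0728639341493353
L 6041 4042 [529.2 227.9  83.2] [-0.4636 -0.0798  0.8824] tilt 28.06 yaw 9.77 res 0.827368255743914
R 7781 3246 [ 529.2 -204.6   80.8] [-0.4692 -0.036   0.8824] tilt 28.07 yaw 4.39 res 0.8581692945495051
```

View pics/c2.png

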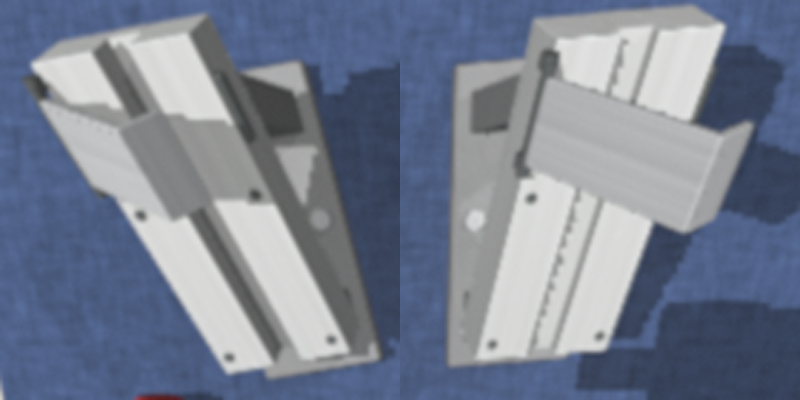

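View pics/c3.png

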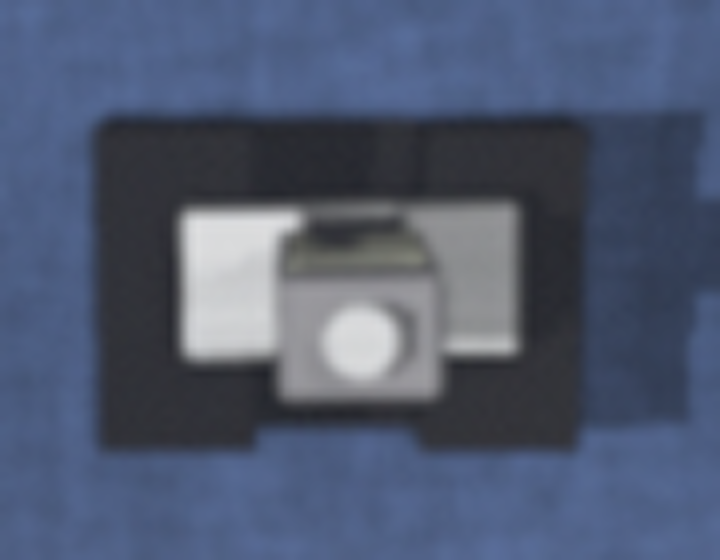

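```bash
cat >> h.py <<'E'
def ray(c,u,v):
    f,cx,cy,T=c; r=T[:3,:3]@np.array([(u-cx)/f,(v-cy)/f,1.]); return T[:3,3],r
def onplane(c,u,v,p0,n):
    o,r=ray(c,u,v); return o+r*(np.dot(np.array(p0)-o,n)/np.dot(r,n))
def onz(c,u,v,z): return onplane(c,u,v,[0,0,z],np.array([0,0,1.]))
E
python3 - <<'E'
from h import *
c=cal("wrist")
print("cap",onz(c,290,162.5,111.4))
for n,(a,b) in {"footTL":(180,208),"footTR":(520,203),"footBL":(182,360),"footBR":(520,355)}.items(): print(n,onz(c,245+a/8,120+b/8,39.4).round(1))
for n,(a,b) in {"restTL":(98,122),"restTR":(583,125),"restBL":(100,448),"restBR":(580,448)}.items(): print(n,onz(c,245+a/8,120+b/8,31.4).round(1))
for nm,x0,p0,n,cor in(("L",30,[529.2,227.9,83.2],[-.4636,-.0798,.8824],[(225,373),(350,353),(190,27),(33,65),(275,363),(303,358),(98,43),(128,40)]),("R",385,[529.2,-204.6,80.8],[-.4692,-.036,.8824],[(475,361),(607,350),(725,25),(560,38),(525,355),(550,353)])):
    n=np.array(n);off=0 if nm=="L" else 400
    Q=[onplane(c,x0+(a-off)/2.857,30+b/2.857,p0,n) for a,b in cor]
    ex=-n[2]*np.array([0,0,-1.]);ex=np.array([0,0,1.])-n[2]*n;ex/=np.linalg.norm(ex);ey=np.cross(n,ex)
    print(nm,"ex",ex.round(3),"ey",ey.round(3))
    for q in Q: print(q.round(1),"loc",((q-Q[0])@ex).round(1),((q-Q[0])@ey).round(1))
E
```

```text
cap [459.66472782  -5.8517141  111.4       ]
footTL [472.3  24.4  39.4]
footTR [473.4 -36.2  39.4]
footBL [445.1  24.2  39.4]
footBR [446.2 -37.   39.4]
restTL [486.7  39.3  31.4]
restTR [486.4 -47.8  31.4]
restBL [427.3  39.9  31.4]
restBR [427.6 -49.4  31.4]
L ex [0.87  0.15  0.471] ey [-0.17   0.985  0.   ]
[451.5 251.3  44.5] loc 0.0 0.0
[461.6 187.8  44. ] loc -0.9 -64.3
[594.8 208.1 115.9] loc 151.8 -66.9
[581.5 272.  114.7] loc 149.2 -1.6
[456.6 225.4  44.8] loc 0.8 -26.4
[459.1 211.2  44.9] loc 0.8 -40.9
[589.1 244.4 116.2] loc 152.4 -30.2
[590.3 232.9 115.7] loc 151.5 -41.7
R ex [0.88  0.068 0.47 ] ey [-0.077  0.997  0.   ]
[ 458.9 -180.2   44.4] loc 0.0 0.0
[ 464.6 -244.7   44.8] loc 0.9 -64.8
[ 596.8 -232.6  115.6] loc 151.3 -62.8
[ 592.1 -170.1  115.7] loc 151.4 -0.1
[ 462.1 -204.3   45.1] loc 1.5 -24.3
[ 463.1 -216.6   45.2] loc 1.6 -36.6
```

Measured: gauge foot centre about (459.3, −6.1) and rest middle about (457, −4.5). The left block's face centre is about (522.4, 229.8, 79.8), with a yaw of about 9.1° and a tilt of 28°. Next I move above the gauge.

```bash
python3 -m crank '[[6,45,9,0,0,0],[11,90,18,0,0,0],[11.4,135,18.4,0,0,0],[11.4,141,18.4,0,0,0],[11.4,141,18.4,0,0,0]]'
python3 - <<'E'
from h import *
n="wrist";c=cal(n);im,d=vision.read_camera(n);np.savez("pics/w2.npz",im=im,d=d,P=pts(d,c));cv2.imwrite("pics/w2.png",im)
s=env.state();print(s['eef_pos'],s['tcp_rot'])
E
```

```text
t: 2.2
eef_pos: [459.0, -6.7, 200.4]
tcp_rot: [-1.573, 0.001, -1.568]
ft_force: [-0.2, 0.0, -0.1]
opening: 0.997
[459.74470833  -6.60951976 201.59340554] [-1.57054854e+00  1.00575526e-03 -1.56770835e+00]
```

View pics/w2.png

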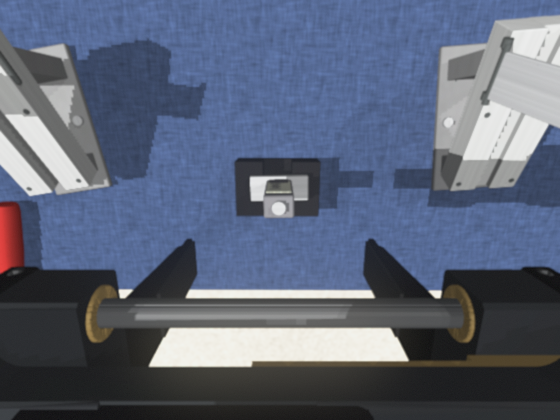

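Run:
```python
from h import *
c=cal("wrist");im=cv2.imread("pics/w2.png")
cv2.imwrite("pics/c4.png",cv2.resize(im[150:225,230:330],(800,600),interpolation=cv2.INTER_CUBIC))
g=cv2.cvtColor(im,cv2.COLOR_BGR2GRAY)
m=((g>205)*255).astype(np.uint8)[200:218,268:290];ys,xs=np.nonzero(m);print(xs.mean()+268,ys.mean()+200)
print(onz(c,xs.mean()+268,ys.mean()+200,112))
print(onz(c,250,177,39).round(1),onz(c,309,176,39).round(1))
```

```text
278.09375 208.3046875
[461.60017267  -4.11873419 112.        ]
[473.6  25.4  39. ] [474.8 -35.5  39. ]
```

View pics/c4.png

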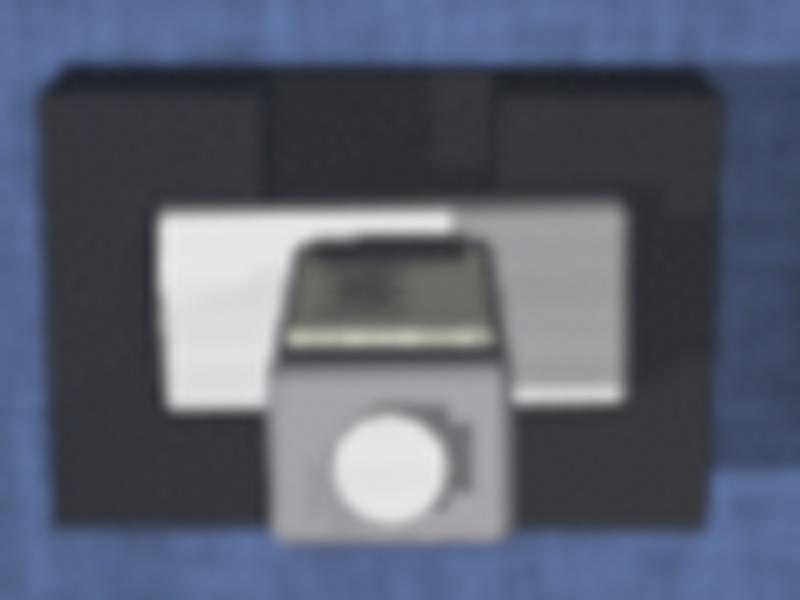

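```bash
python3 -m crank '[[-1,45,1,0,0,0],[-1.5,90,1,0,0,0],[-1.5,130,1,0,0,0],[-1.5,140,1,0,0,0],[-1.5,140,1,0,0,0]]'
python3 -m crank '[[0,0,0,0,0,0],[0,0,0,0,0,0],[0,0,0,0,0,0],[0,0,0,0,0,0],[0,0,0,0,0,0]]' 0.1
python3 - <<'E'
from h import *
n="wrist";c=cal(n);im,d=vision.read_camera(n);np.savez("pics/w3.npz",im=im,d=d,P=pts(d,c));cv2.imwrite("pics/w3.png",im)
s=env.state();print(s['eef_pos'],s['tcp_rot'],s['opening'],s['ft_force'])
E
```

```text
t: 2.75
eef_pos: [461.4, -5.2, 62.3]
tcp_rot: [-1.57, 0.001, -1.568]
ft_force: [-0.8, -0.8, 1.4]
opening: 0.999
t: 3.25
eef_pos: [461.6, -5.2, 62.8]
tcp_rot: [-1.57, 0.001, -1.568]
ft_force: [0.2, -0.5, 0.1]
opening: 0.637
[461.52893685  -5.1832311   62.61605818] [-1.57007199e+00  9.39647996e-04 -1.56758081e+00] 0.5959710911809476 [-0.05082478  1.10479792 -0.2006118 ]
```

View pics/w3.png

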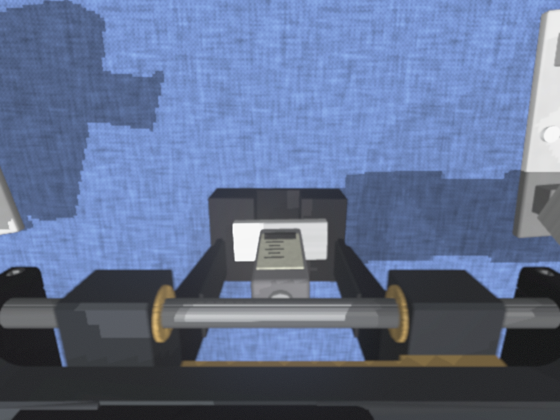

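The fingers are still closing around the gauge. Its white scale face is at (280,250), with the black pointer bar at its bottom (280,235).

```bash
python3 -m crank '[[0,0,0,0,0,0],[0,0,0,0,0,0],[0,0,0,0,0,0],[0,0,0,0,0,0],[0,0,0,0,0,0]]' 0.1
python3 -m crank '[[0,0,0,0,0,0],[0,0,0,0,0,0]]' 0.1
python3 -m crank '[[0,-10,0,0,0,0],[0,-40,0,0,0,0],[0,-80,0,0,0,0],[0,-100,0,0,0,0],[0,-100,0,0,0,0]]'
python3 - <<'E'
from h import *
n="wrist";c=cal(n);im,d=vision.read_camera(n);np.savez("pics/w4.npz",im=im,d=d,P=pts(d,c));cv2.imwrite("pics/w4.png",im)
cv2.imwrite("pics/c5.png",cv2.resize(im[210:320,220:340],(720,660))[:600])
s=env.state();print(s['eef_pos'],s['tcp_rot'],s['opening'],s['ft_force'])
E
```

```text
t: 3.8
eef_pos: [461.5, -5.2, 62.6]
tcp_rot: [-1.57, 0.001, -1.568]
ft_force: [0.7, -0.5, -0.6]
opening: 0.268
t: 4.0
eef_pos: [461.5, -5.2, 62.6]
tcp_rot: [-1.57, 0.001, -1.568]
ft_force: [0.5, 0.3, 0.3]
opening: 0.272
t: 4.5
eef_pos: [462.4, -5.4, 165.2]
tcp_rot: [-1.565, 0.0, -1.567]
ft_force: [0.2, -0.0, -4.1]
opening: 0.27
[461.5906944   -5.28404668 163.4918867 ] [-1.56783553e+00  5.82954117e-04 -1.56753817e+00] 0.2738402240577593 [-0.74529409  0.23845385 -4.27482584]
```

View pics/w4.png

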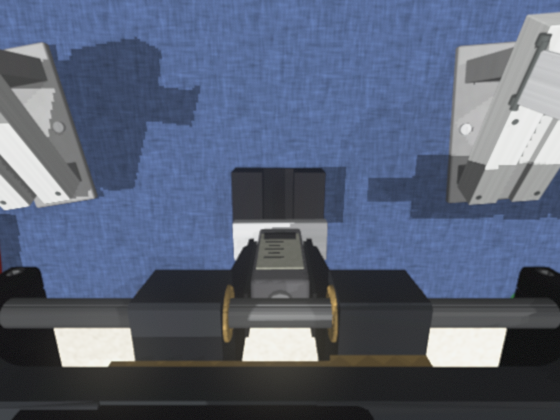

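View pics/c5.png

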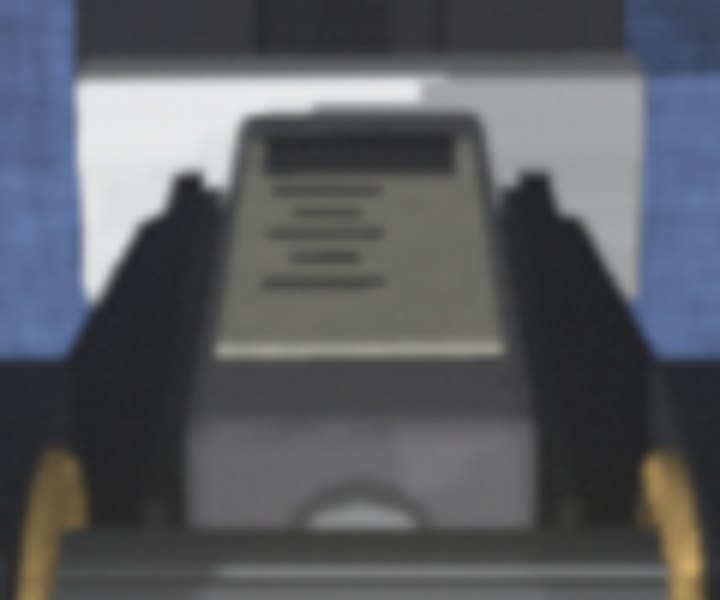

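```bash
cat >> h.py <<'E'
def Rt(s): return R.from_euler('xyz',s['tcp_rot'])
def rel(p,Rg,s=None):
    s=s or env.state(); R0=Rt(s)
    sh=R0.inv().apply(np.array(p)-s['eef_pos']); rv=np.degrees((R0.inv()*Rg).as_rotvec()); return sh.round(2),rv.round(2)
def blk(psi,th=28.):
    p,t=np.radians([psi,th])
    ex=np.array([np.cos(t)*np.cos(p),np.cos(t)*np.sin(p),np.sin(t)]);ey=np.array([-np.sin(p),np.cos(p),0]);return ex,ey,np.cross(ex,ey)
def tool(psi,th=28.):
    ex,ey,n=blk(psi,th); return R.from_matrix(np.stack([-ey,-n,ex],1))
E
python3 - <<'E'
from h import *
s=env.state();print(s['joints'].round(3),s['eef_pos'])
ex,ey,n=blk(9.1);C=np.array([491.9,224.9,63.]);print(ex,ey,n)
print(rel(C+92.6*n,tool(9.1)))
E
```

```text
[-1.550e-01  3.300e-01  2.008e+00  1.000e-03  8.000e-01  1.411e+00] [461.5906944   -5.28404668 163.4918867 ]
[0.87183464 0.13964528 0.46947156] [-0.15815807  0.98741381  0.        ] [-0.4635627  -0.07425072  0.88294759]
(array([-223.34,   18.83,  -11.94]), array([27.77, -8.74,  2.16]))
```

```bash
python3 -m crank '[[-40,0,0,3,-1,0],[-85,0,-2,10,-3,0.7],[-130,0,-6,17,-5,1.3],[-175,5,-9,23,-7,1.8],[-220,12,-12,27.77,-8.74,2.16]]'
python3 -m crank '[[0,0,0,0,0,0]]'
python3 - <<'E'
from h import *
n="wrist";c=cal(n);s=env.state();im,d=vision.read_camera(n);np.savez("pics/w5.npz",im=im,d=d,P=pts(d,c),T=c[3]);cv2.imwrite("pics/w5.png",im)
print(s['joints'].round(3),s['eef_pos'],s['tcp_rot'],s['opening'],s['ft_force'])
ex,ey,n=blk(9.1);C=np.array([491.9,224.9,63.])
print(rel(C+92.6*n,tool(9.1)))
E
```

```text
t: 5.05
eef_pos: [449.4, 183.0, 154.0]
tcp_rot: [-1.139, -0.009, -1.436]
ft_force: [0.3, -0.8, -2.4]
opening: 0.272
t: 5.15
eef_pos: [447.5, 184.4, 152.1]
tcp_rot: [-1.142, -0.009, -1.433]
ft_force: [0.4, 0.4, -2.9]
opening: 0.273
[ 0.296  0.289  2.233 -0.361  0.21   2.064] [447.49965889 184.43420874 152.11291071] [-1.14247404 -0.00909241 -1.43272655] 0.27275660286562975 [ 0.4387285   0.39836606 -2.90110907]
(array([-33.81,   8.98,   2.67]), array([ 3.54, -0.83,  0.99]))
```

View pics/w5.png

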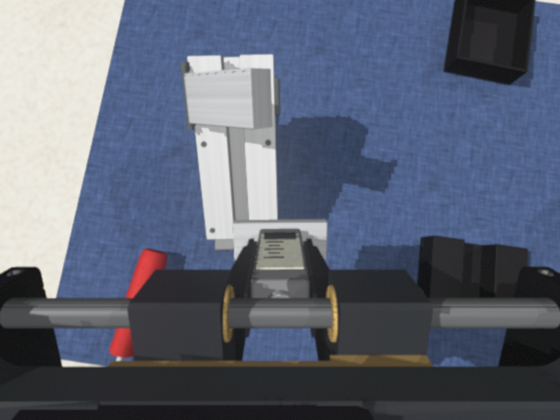

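```bash
cat > fk.py <<'E'
from h import *
from scipy.optimize import least_squares
S=[([-1.37563107e+00,4.91576434e-01,1.55947274e+00,0,1.09168754,-.105614],[185.127,-596.689,214.043],[-1.5707,.00114,-1.27]),
([-.155,.330,2.008,.001,.8,1.411],[461.59,-5.28,163.49],[-1.5678,.00058,-1.56754]),
([.296,.289,2.233,-.361,.210,2.064],[447.5,184.43,152.11],[-1.14247,-.00909,-1.43273])]
def rot(q,s4=1,s6=-1):
    return R.from_euler('z',q[0])*R.from_euler('y',q[1]+q[2])*R.from_euler('z',s4*q[3])*R.from_euler('y',q[4])
def fk(q,p):
    h,a1,b,L2,L3,Lt=p;z=np.array([0,0,1.])
    v=np.array([a1,b,h])+R.from_euler('y',q[1]).apply(z*L2)+R.from_euler('y',q[1]+q[2]).apply(z*L3)
    return R.from_euler('z',q[0]).apply(v)+rot(q).apply(z*Lt)
def full(q,M): return rot(q)*R.from_euler('z',q[5])*M
E
python3 - <<'E'
from fk import *
for q,p,r in S:
    print(rot(q).apply([0,0,1]).round(3),R.from_euler('xyz',r).as_matrix()[:,1].round(3), ((rot(q)*R.from_euler('z',q[5])).inv()*R.from_euler('xyz',r)).as_rotvec().round(3))
f=lambda x:np.concatenate([fk(q,x)-p for q,p,r in S])
r=least_squares(f,[300,0,66,500,500,300]);print(r.x.round(1),f(r.x).round(2))
f2=lambda x:f([x[0],0,x[1],x[2],x[3],x[4]])
r=least_squares(f2,[128,66,612,572,300]);print(r.x.round(1),f2(r.x).round(2))
E
```

```text
[-0.     0.001 -1.   ] [-0.     0.001 -1.   ] [0.    2.221 2.221]
[ 0.004  0.    -1.   ] [ 0.003  0.001 -1.   ] [ 0.    -2.22  -2.222]
[ 0.413  0.049 -0.909] [ 0.413  0.049 -0.91 ] [ 1.000e-03 -2.221e+00 -2.221e+00]
[ 63.1 -47.8  65.7 676.9 394.5 264.1] [-0.2  -0.04 -0.54 -0.43 -0.1   2.07  0.28  0.47 -1.53]
[ 63.1  64.8 619.6 364.7 229.5] [-2.11  5.29 -2.6   7.03 -2.14  3.24 -0.19  2.11 -0.64]
```

```bash
cat >> fk.py <<'E'
PP=[63.1,-47.8,65.7,676.9,394.5,264.1]
M=R.from_rotvec([0,-2.221,-2.221])
LO=np.array([-3.1,-.84,.05,-1.13,.06,-2.69]);HI=np.array([3.1,2.19,2.79,4.28,2.93,2.69])
def ik(p,Rg,q0):
    f=lambda q:np.concatenate([(fk(q,PP)-p)/100,(full(q,M).inv()*Rg).as_rotvec()])
    r=least_squares(f,q0,bounds=(LO-1,HI+1));return r.x,r.cost
E
python3 - <<'E'
from fk import *
q0=S[2][0]
for psi,off in((9.1,0),(4,0),(15,0)):
  for along in(-20,0,20):
    for hgt in(92.6,32.6):
        ex,ey,n=blk(9.1);C=np.array([491.9,224.9,63.])+along*ex
        q,c=ik(C+hgt*n,tool(psi) if psi==9.1 else R.from_rotvec(n*np.radians(psi-9.1))*tool(9.1),q0);print(psi,along,hgt,q.round(3),c)
E
```

```text
9.1 -20 92.6 [ 0.384  0.31   2.296 -1.072  0.12   2.839] 9.943839793133223e-20
9.1 -20 32.6 [ 0.372  0.427  2.298 -1.928  0.114  3.69 ] 0.00028353518361622256
9.1 0 92.6 [ 0.373  0.311  2.248 -0.776  0.144  2.531] 1.1530324530961797e-28
9.1 0 32.6 [ 0.359  0.424  2.266 -1.869  0.098  3.617] 2.1548425982942e-26
9.1 20 92.6 [ 0.364  0.315  2.2   -0.582  0.176  2.327] 1.33665737859058e-21
9.1 20 32.6 [ 0.35   0.423  2.217 -1.348  0.092  3.087] 3.529412993765383e-31
4 -20 92.6 [ 0.384  0.31   2.296 -1.072  0.12   2.928] 2.149125811567877e-30
4 -20 32.6 [ 0.372  0.427  2.294 -1.839  0.11   3.69 ] 0.00044015183988447193
4 0 92.6 [ 0.373  0.311  2.248 -0.775  0.144  2.62 ] 1.7315791846880386e-26
4 0 32.6 [ 0.359  0.424  2.265 -1.852  0.098  3.69 ] 4.207358624182302e-07
4 20 92.6 [ 0.364  0.315  2.2   -0.582  0.176  2.416] 2.148891120248644e-19
4 20 32.6 [ 0.35   0.423  2.217 -1.347  0.092  3.175] 6.59903347854204e-30
15 -20 92.6 [ 0.384  0.31   2.296 -1.073  0.12   2.737] 3.196494580288717e-20
15 -20 32.6 [ 0.372  0.427  2.303 -2.031  0.118  3.69 ] 0.00013964260197318033
15 0 92.6 [ 0.374  0.311  2.248 -0.776  0.144  2.428] 3.133776077007955e-29
15 0 32.6 [ 0.359  0.424  2.266 -1.869  0.098  3.515] 3.100531259790645e-29
15 20 92.6 [ 0.364  0.315  2.2   -0.582  0.176  2.224] 8.542343236580094e-22
15 20 32.6 [ 0.35   0.423  2.217 -1.348  0.092  2.984] 1.4940877633466234e-30
```

The arm's kinematics (fitted from its own states) show the square-on grasp would put j4 and j6 outside their ranges on the slope. I need to regrip the gauge with the tool pitched about the gauge's y axis, so I check that first.

Run:
```python
from fk import *
q0=[.3,.4,2.1,-.2,.6,1.6]
for be in(-15,-20,-25,-30):
    p=np.array([460.9,-5,80.]);Tr=tool(0,be);q,c=ik(p+19*Tr.as_matrix()[:,1],Tr,q0);print(be,"rest",q.round(3),c.round(6))
    for al in(0,-15):
      for h in(60,0):
        ex,ey,n=blk(9.1);C=np.array([491.9,224.9,63.])+al*ex+(50+h)*n;T=tool(9.1,28+be)
        q,c=ik(C+19*T.as_matrix()[:,1],T,q0);print(be,al,h,q.round(3),c.round(6))
```

```text
-15 rest [-0.135  0.539  2.009 -0.047  0.853  1.471] 0.0
-15 0 60 [ 0.344  0.343  2.098 -0.091  0.479  1.831] 0.0
-15 0 0 [ 0.333  0.443  2.112 -0.11   0.365  1.843] 0.0
-15 -15 60 [ 0.35   0.338  2.135 -0.1    0.447  1.846] 0.0
-15 -15 0 [ 0.338  0.442  2.149 -0.125  0.33   1.863] 0.0
-20 rest [-0.13   0.567  1.967 -0.055  0.955  1.48 ] 0.0
-20 0 60 [ 0.335  0.36   2.051 -0.044  0.594  1.782] 0.0
-20 0 0 [ 0.325  0.458  2.062 -0.05   0.485  1.779] 0.0
-20 -15 60 [ 0.341  0.355  2.087 -0.048  0.562  1.791] 0.0
-20 -15 0 [ 0.33   0.455  2.099 -0.055  0.451  1.789] 0.0
-25 rest [-0.125  0.595  1.927 -0.061  1.053  1.487] 0.0
-25 0 60 [ 0.327  0.38   2.004 -0.014  0.706  1.75 ] 0.0
-25 0 0 [ 0.318  0.475  2.013 -0.015  0.602  1.742] 0.0
-25 -15 60 [ 0.332  0.375  2.041 -0.015  0.674  1.755] 0.0
-25 -15 0 [ 0.322  0.472  2.05  -0.017  0.568  1.748] 0.0
-30 rest [-0.121  0.625  1.89  -0.067  1.148  1.493] 0.0
-30 0 60 [0.32  0.403 1.959 0.007 0.814 1.727] 0.0
-30 0 0 [0.312 0.496 1.965 0.007 0.716 1.717] 0.0
-30 -15 60 [0.325 0.397 1.996 0.008 0.782 1.731] 0.0
-30 -15 0 [0.315 0.492 2.003 0.008 0.682 1.721] 0.0
```

Run:
```python
from h import *
print(rel([460,-5,140],tool(0,0)))
```

```text
(array([188.55,   6.97, -18.16]), array([-24.46,   7.91,  -1.17]))
```

```bash
python3 -m crank '[[40,-10,-3,-3,1,0],[85,-10,-8,-10,3,-0.4],[130,-5,-12,-17,5,-0.8],[175,2,-17,-23,7.5,-1.1],[188,7,-18,-24.46,7.91,-1.17]]'
python3 -m crank '[[0,0,0,0,0,0]]'
python3 - <<'E'
from h import *
s=env.state();print(s['eef_pos'],s['tcp_rot'],s['ft_force'],s['t']);print(rel([460,-5,62.4],tool(0,0),s))
E
```

```text
t: 5.7
eef_pos: [461.7, -8.3, 139.6]
tcp_rot: [-1.573, 0.004, -1.575]
ft_force: [0.4, -0.3, -3.6]
opening: 0.274
t: 5.8
eef_pos: [462.3, -10.7, 138.4]
tcp_rot: [-1.575, 0.008, -1.579]
ft_force: [0.3, 0.4, -1.8]
opening: 0.27
[462.31346482 -10.71910041 138.41565868] [-1.57547637  0.00826865 -1.57859825] [ 0.32709011  0.38611765 -1.77736541] 5.8
(array([-5.07, 76.07, -2.  ]), array([ 0.27, -0.45, -0.47]))
```

```bash
python3 -m crank '[[-4,15,-2,0.3,-0.4,-0.5],[-5,45,-2,0.3,-0.4,-0.5],[-5,68,-2,0.3,-0.4,-0.5],[-5,74,-2,0.3,-0.4,-0.5],[-5,75,-2,0.3,-0.4,-0.5]]'
python3 -m crank '[[0,0,0,0,0,0],[0,0,0,0,0,0]]'
python3 - <<'E'
from h import *
s=env.state();print(s['eef_pos'],s['tcp_rot'],s['ft_force'],s['t']);print(rel([460,-5,62.4],tool(0,0),s))
E
```

```text
t: 6.3
eef_pos: [459.7, -4.7, 63.3]
tcp_rot: [-1.571, 0.001, -1.571]
ft_force: [-0.4, 0.0, -2.5]
opening: 0.274
t: 6.5
eef_pos: [460.1, -4.6, 64.2]
tcp_rot: [-1.57, 0.001, -1.571]
ft_force: [-0.8, 0.0, -2.4]
opening: 0.271
[460.1196357   -4.58733146  64.15570731] [-1.56981626e+00  1.24545702e-03 -1.57095787e+00] [-0.75912081  0.04612081 -2.40443895] 6.5
(array([ 0.41,  1.76, -0.12]), array([-0.06, -0.01, -0.07]))
```

```bash
python3 -m crank '[[0,1,0,0,0,0],[0,2,0,0,0,0],[0,2,0,0,0,0]]'
python3 -m crank '[[0,0,0,0,0,0],[0,0,0,0,0,0],[0,0,0,0,0,0]]' 0.42
python3 - <<'E'
from h import *
n="wrist";c=cal(n);s=env.state();im,d=vision.read_camera(n);cv2.imwrite("pics/w6.png",im)
print(s['eef_pos'],s['tcp_rot'],s['ft_force'],s['opening']);
T=tool(0,-20);print(rel(np.array([460,-5,80.])+19*T.as_matrix()[:,1],T,s))
T=tool(0,-10);print(rel(np.array([460,-5,80.])+19*T.as_matrix()[:,1],T,s))
E
```

```text
t: 6.8
eef_pos: [460.4, -4.6, 62.5]
tcp_rot: [-1.569, 0.001, -1.571]
ft_force: [0.5, 0.0, 1.1]
opening: 0.272
t: 7.1
eef_pos: [460.5, -4.6, 62.6]
tcp_rot: [-1.569, 0.001, -1.571]
ft_force: [1.1, -0.1, -0.8]
opening: 0.415
[460.46063528  -4.59641574  62.61202296] [-1.56867718e+00  1.17242997e-03 -1.57098277e+00] [ 1.14829598 -0.07398156 -0.76867701] 0.41549983484435854
(array([ 0.41,  0.45, -6.96]), array([-20.12,   0.  ,  -0.07]))
(array([ 0.41,  1.31, -3.76]), array([-10.12,  -0.  ,  -0.07]))
```

View pics/w6.png

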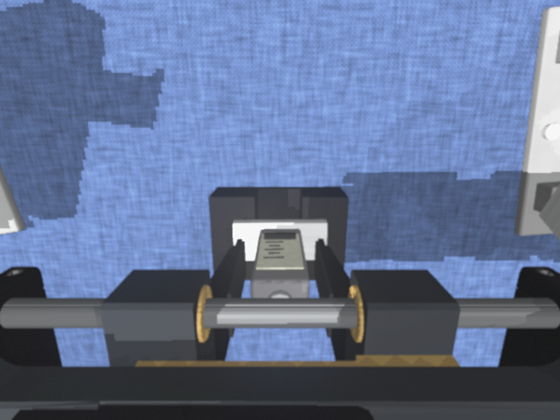

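The gauge stands on the rest, free between the fingers, with the pointer still at the bottom. Now I pitch the tool 20° about the grip and re-close.

```bash
python3 -m crank '[[0.3,0.6,-2.6,-7,0,0],[0.4,0.7,-5,-14,0,0],[0.4,0.4,-7,-20.1,0,0],[0.4,0.4,-7,-20.1,0,0],[0.4,0.4,-7,-20.1,0,0]]'
python3 - <<'E'
from h import *
s=env.state()
T=tool(0,-20);print(s['eef_pos'],rel(np.array([460,-5,80.])+19*T.as_matrix()[:,1],T,s))
E
python3 -m crank '[[0,0,0,0,0,0],[0,0,0,0,0,0],[0,0,0,0,0,0],[0,0,0,0,0,0]]' 0.1
python3 - <<'E'
from h import *
n="wrist";c=cal(n);s=env.state();im,d=vision.read_camera(n);cv2.imwrite("pics/w7.png",im)
print(s['eef_pos'],s['tcp_rot'],s['ft_force'],s['opening'],s['t'])
E
```

```text
t: 7.65
eef_pos: [453.2, -4.9, 61.6]
tcp_rot: [-1.918, 0.001, -1.571]
ft_force: [-0.3, -0.6, 0.3]
opening: 0.419
[453.21186523  -4.87398302  61.64134528] (array([ 0.13, -0.57,  0.1 ]), array([-0.12,  0.03, -0.07]))
t: 8.05
eef_pos: [452.9, -4.8, 61.9]
tcp_rot: [-1.918, 0.001, -1.571]
ft_force: [-0.7, 1.5, 2.5]
opening: 0.273
[452.86906913  -4.8247072   61.91132524] [-1.91767756e+00  1.47705844e-03 -1.57083612e+00] [-0.73658846  1.48183864  2.52732669] 0.2729496557422319 8.05
```

View pics/w7.png

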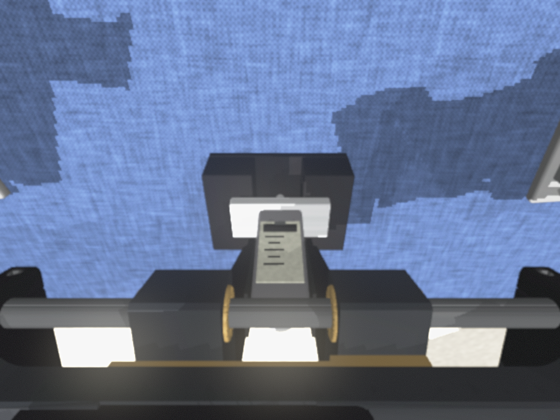

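```bash
cat >> h.py <<'E'
TH=-19.87; FT=np.array([0,27.7,17.2])
def goal(F,psi,th):
    T=tool(psi,th+TH); return np.array(F)-T.apply(FT),T
C1=np.array([491.9,224.9,63.])
E
python3 -m crank '[[0,-8,-3,0,0,0],[0,-40,-14,0,0,0],[0,-80,-29,0,0,0],[0,-100,-36,0,0,0],[0,-100,-36,0,0,0]]'
python3 - <<'E'
from h import *
from fk import ik
s=env.state();ex,ey,n=blk(9.1);print(s['eef_pos'],s['ft_force'],s['opening'],s['tcp_rot'])
g=goal(C1+60*n,9.1,28);print(g[0],rel(*g),ik(*g,[.3,.4,2.1,-.2,.6,1.6])[0].round(2))
E
```

```text
t: 8.6
eef_pos: [454.1, -5.1, 170.8]
tcp_rot: [-1.912, 0.001, -1.571]
ft_force: [0.0, 0.0, -3.3]
opening: 0.271
[454.14788332  -5.10993712 170.81930073] [ 0.03621122  0.01677514 -3.27655353] 0.271045797598144 [-1.91222707e+00  7.46034260e-04 -1.57076618e+00]
[443.4053906  217.13242207 140.96604663] (array([-2.2222e+02,  3.1880e+01, -6.0000e-02]), array([27.63, -9.14, -0.96])) [ 0.34  0.36  2.05 -0.05  0.59  1.78]
```

```bash
python3 -m crank '[[-40,3,0,3,-1,0],[-85,8,0,10,-3,-0.3],[-130,15,0,17,-5,-0.6],[-175,22,0,23,-7.5,-0.8],[-220,28,0,27.6,-9.1,-1]]'
python3 -m crank '[[0,0,0,0,0,0],[0,0,0,0,0,0]]'
python3 - <<'E'
from h import *
n="wrist";c=cal(n);s=env.state();im,d=vision.read_camera(n);np.savez("pics/w8.npz",im=im,d=d,P=pts(d,c),T=c[3]);cv2.imwrite("pics/w8.png",im)
print(s['joints'].round(3),s['eef_pos'],s['tcp_rot'],s['opening'],s['ft_force'])
ex,ey,n=blk(9.1);print(rel(*goal(C1+60*n,9.1,28)))
E
```

```text
t: 9.1
eef_pos: [443.4, 216.4, 143.7]
tcp_rot: [-1.427, -0.0, -1.411]
ft_force: [0.8, 0.1, -3.2]
opening: 0.273
t: 9.3
eef_pos: [442.0, 217.0, 142.7]
tcp_rot: [-1.43, -0.001, -1.408]
ft_force: [0.9, 0.2, -2.2]
opening: 0.272
[ 0.336  0.361  2.045 -0.044  0.597  1.779] [441.99396228 217.00034565 142.65551315] [-1.42958400e+00 -6.28455998e-04 -1.40834952e+00] 0.27200758994757496 [ 0.88844344  0.2170009  -2.22129668]
(array([-0.86,  2.1 ,  0.44]), array([0.01, 0.1 , 0.02]))
```

View pics/w8.png

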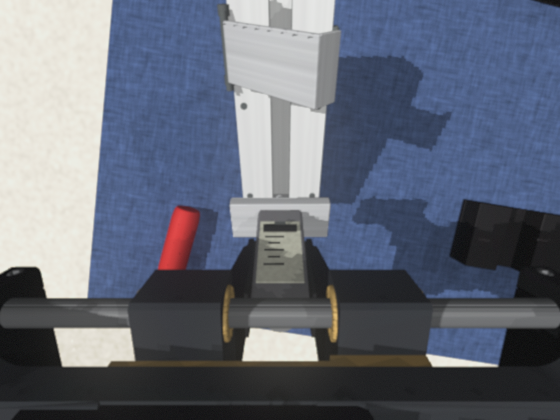

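The view down the slope shows the left block's channel at u≈270–291 (v≈100–190), with the gauge foot at (231–330, v 200–235) in front of it. I'll measure the lateral and angular alignment from this.

Run:
```python
from h import *
D=np.load("pics/w8.npz");im=D['im'];P=D['P'];T=D['T'];f,cx,cy,_=cal("wrist");c=(f,cx,cy,T)
cv2.imwrite("pics/c6.png",cv2.resize(im[90:250,210:350],(525,600),interpolation=cv2.INTER_CUBIC))
g=cv2.cvtColor(im,cv2.COLOR_BGR2GRAY).astype(int)
for v in(120,150,180): print(v,g[v,232:340].tolist())
m=np.zeros(g.shape,bool);m[110:192,242:326]=True;m&=(g>200)
Q=P[m];
for _ in range(4):
    c0=Q.mean(0);n=np.linalg.svd(Q-c0,full_matrices=False)[2][2];n*=np.sign(n[2]);Q=Q[np.abs((Q-c0)@n)<2]
print(c0.round(1),n.round(4),"tilt",np.degrees(np.arccos(n[2])),"yaw",np.degrees(np.arctan2(-n[1],-n[0])))
print("plane at C1:",(C1-c0)@n)
```

```text
120 [98, 98, 96, 108, 158, 206, 221, 220, 220, 220, 219, 218, 217, 217, 218, 218, 219, 220, 221, 222, 222, 222, 221, 221, 220, 220, 221, 220, 220, 219, 219, 219, 221, 222, 223, 224, 224, 222, 195, 150, 139, 145, 147, 147, 148, 148, 148, 149, 149, 147, 147, 147, 147, 146, 148, 147, 146, 148, 178, 214, 222, 223, 222, 221, 221, 220, 219, 218, 219, 219, 220, 221, 221, 222, 223, 223, 222, 222, 220, 221, 222, 221, 221, 220, 219, 219, 220, 223, 223, 224, 224, 223, 198, 137, 87, 76, 76, 77, 73, 72, 73, 73, 71, 72, 72, 74, 74, 75]
150 [103, 106, 108, 108, 104, 103, 129, 187, 218, 220, 219, 219, 218, 218, 217, 216, 216, 216, 217, 218, 219, 220, 220, 219, 218, 219, 219, 220, 220, 219, 217, 217, 216, 217, 220, 221, 221, 221, 216, 175, 143, 142, 146, 147, 148, 148, 147, 148, 148, 147, 146, 145, 145, 147, 147, 148, 145, 152, 196, 219, 221, 221, 220, 220, 219, 218, 218, 217, 218, 218, 219, 220, 221, 221, 219, 219, 219, 219, 220, 220, 219, 218, 217, 217, 217, 220, 221, 221, 222, 218, 167, 106, 78, 75, 76, 74, 74, 75, 74, 75, 73, 74, 75, 76, 74, 74, 76, 77]
180 [93, 95, 97, 98, 100, 102, 104, 102, 106, 147, 198, 218, 218, 217, 217, 216, 216, 215, 215, 215, 215, 216, 218, 218, 217, 216, 216, 217, 219, 219, 218, 215, 214, 213, 214, 216, 217, 218, 217, 200, 155, 137, 143, 146, 146, 147, 145, 145, 146, 145, 145, 144, 143, 144, 145, 144, 146, 174, 208, 218, 219, 218, 218, 217, 217, 216, 215, 215, 215, 217, 219, 219, 218, 216, 217, 218, 219, 219, 218, 216, 214, 214, 215, 216, 217, 218, 218, 198, 141, 88, 74, 75, 76, 75, 77, 76, 76, 76, 76, 75, 76, 73, 71, 71, 71, 72, 73, 74]
[500.4 225.8  67.8] [-0.511  -0.0902  0.8548] tilt 31.258462512259985 yaw 10.010442353021377
plane at C1: 0.33369526031770047
```

View pics/c6.png

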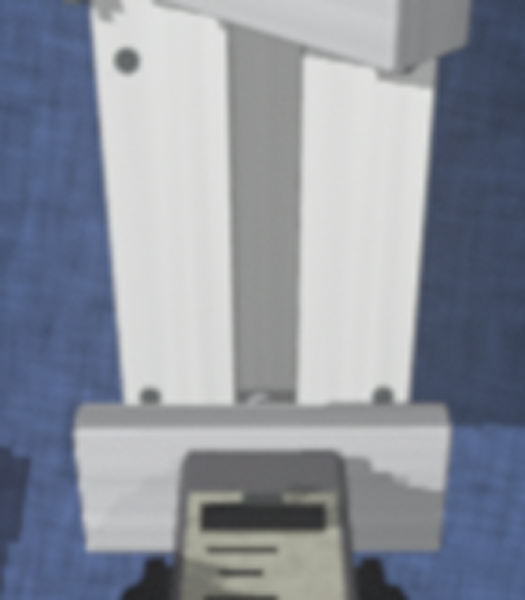

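Lateral alignment is good: block and channel centre lines are at u=280.4 and the foot centre is at about 280.2. Now I descend along the block's normal.

Run:
```python
from h import *
ex,ey,n=blk(9.1)
for h in(25,10,0):print(h,rel(*goal(C1+h*n,9.1,28)))
```

```text
25 (array([-0.85, 35.01, 12.34]), array([0.01, 0.1 , 0.02]))
10 (array([-0.85, 49.12, 17.45]), array([0.01, 0.1 , 0.02]))
0 (array([-0.84, 58.52, 20.85]), array([0.01, 0.1 , 0.02]))
```

```bash
python3 -m crank '[[0,15,5,0,0,0],[0,30,11,0,0,0],[0,40,14,0,0,0],[0,48,17,0,0,0],[0,48,17,0,0,0]]'
python3 - <<'E'
from h import *
n="wrist";c=cal(n);s=env.state();im,d=vision.read_camera(n);np.savez("pics/w9.npz",im=im,d=d,T=c[3]);cv2.imwrite("pics/w9.png",im)
cv2.imwrite("pics/c7.png",cv2.resize(im[90:280,210:350],(442,600),interpolation=cv2.INTER_CUBIC))
print(s['eef_pos'],s['tcp_rot'],s['opening'],s['ft_force'],s['t'])
ex,ey,n=blk(9.1);print(rel(*goal(C1,9.1,28)))
E
```

```text
t: 9.85
eef_pos: [466.4, 219.2, 96.9]
tcp_rot: [-1.431, -0.001, -1.412]
ft_force: [0.4, -1.0, -2.1]
opening: 0.277
[466.42220692 219.15086149  96.90239154] [-1.43079092e+00 -8.58850009e-04 -1.41164316e+00] 0.2770172546352439 [ 0.36751352 -0.97539645 -2.1047253 ] 9.85
(array([-1.42, 10.14,  3.89]), array([0.08, 0.04, 0.04]))
```

View pics/c7.png

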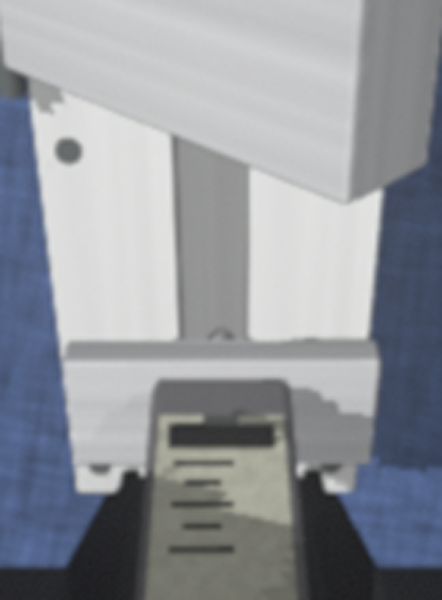

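The foot (crop 65–380) sits about 9 crop px (1.8 mm) right of the channel and block centre, so I shift −1.8 mm in tool x and then continue down, watching the force.

```bash
python3 -m crank '[[-1.5,0,0,0,0,0],[-1.8,2,0.7,0,0,0],[-1.8,4,1.5,0,0,0],[-1.8,5.6,2.1,0,0,0],[-1.8,5.6,2.1,0,0,0]]'
python3 - <<'E'
from h import *
n="wrist";c=cal(n);s=env.state();im,d=vision.read_camera(n);cv2.imwrite("pics/w10.png",im)
cv2.imwrite("pics/c8.png",cv2.resize(im[90:280,210:350],(442,600),interpolation=cv2.INTER_CUBIC))
print(s['eef_pos'],s['tcp_rot'],s['opening'],s['ft_force'],s['t'])
ex,ey,n=blk(9.1);print(rel(*goal(C1,9.1,28)))
E
```

```text
t: 10.4
eef_pos: [468.8, 221.6, 92.1]
tcp_rot: [-1.43, -0.001, -1.411]
ft_force: [-0.4, -0.1, -2.8]
opening: 0.271
[468.786826   221.64181023  92.12772922] [-1.43027427e+00 -7.61574019e-04 -1.41114161e+00] 0.2705062672297954 [-0.43062592 -0.05714236 -2.78274826] 10.4
(array([0.41, 4.47, 1.85]), array([0.09, 0.05, 0.04]))
```

View pics/c8.png

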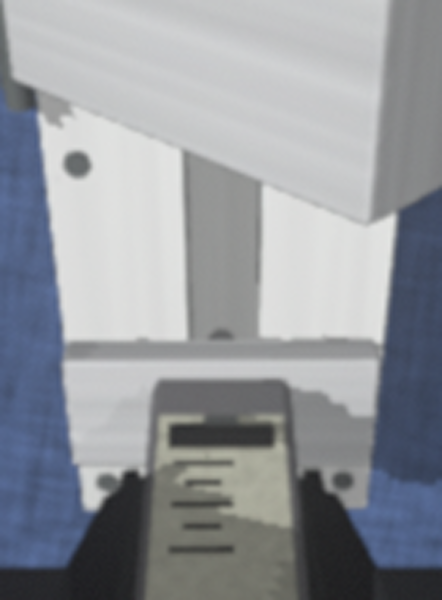

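Centred now: channel 190–258 and foot 65–380, with no contact force yet. I continue down.

```bash
python3 -m crank '[[0,1.5,0.5,0,0,0],[0,3,1.1,0,0,0],[0,4,1.4,0,0,0],[0,4,1.4,0,0,0]]'
python3 -m crank '[[0,1,0.36,0,0,0],[0,2,0.7,0,0,0],[0,2,0.7,0,0,0]]'
python3 - <<'E'
from h import *
s=env.state();F=s['ft_force'];ex,ey,n=blk(9.1);print(s['eef_pos'],s['tcp_rot'],F,"n-force",F@n,s['opening'],s['t']);print(rel(*goal(C1,9.1,28)))
E
```

```text
t: 10.85
eef_pos: [470.7, 222.0, 88.4]
tcp_rot: [-1.43, -0.001, -1.411]
ft_force: [-0.5, -0.5, 0.5]
opening: 0.272
t: 11.15
eef_pos: [471.2, 222.0, 87.4]
tcp_rot: [-1.43, -0.001, -1.411]
ft_force: [-9.0, -2.8, 16.7]
opening: 0.273
[471.19850876 222.00767276  87.40071519] [-1.43035071e+00 -8.52498474e-04 -1.41092829e+00] [-8.9668589  -2.83331846 16.73094982] n-force 19.139629137125226 0.2728786850264277 11.15
(array([ 0.42, -0.59,  0.04]), array([0.08, 0.07, 0.04]))
```

```bash
python3 -m crank '[[0,0,0,0,0,0],[0,0,0,0,0,0],[0,0,0,0,0,0]]'
python3 - <<'E'
from h import *
n="wrist";c=cal(n);s=env.state();im,d=vision.read_camera(n);cv2.imwrite("pics/w11.png",im);np.savez("pics/w11.npz",im=im,d=d,T=c[3],P=pts(d,c))
cv2.imwrite("pics/c9.png",cv2.resize(im[150:280,220:340],(552,598),interpolation=cv2.INTER_CUBIC))
print(s['eef_pos'],s['tcp_rot'],s['opening'],s['ft_force'],s['moment'],s['t'])
im,d=vision.read_camera("scene");cv2.imwrite("pics/s11.png",cv2.resize(im[100:220,280:440],(800,600),interpolation=cv2.INTER_CUBIC))
E
```

```text
t: 11.45
eef_pos: [471.2, 222.0, 87.5]
tcp_rot: [-1.43, -0.001, -1.411]
ft_force: [-2.3, 0.1, 4.5]
opening: 0.272
[471.21382913 222.01120149  87.49234476] [-1.43024410e+00 -8.01283358e-04 -1.41098789e+00] 0.2722900376971482 [-2.3078511   0.14937735  4.53179406] [0.03191737 0.525104   0.05094873] 11.45
```

View pics/c9.png

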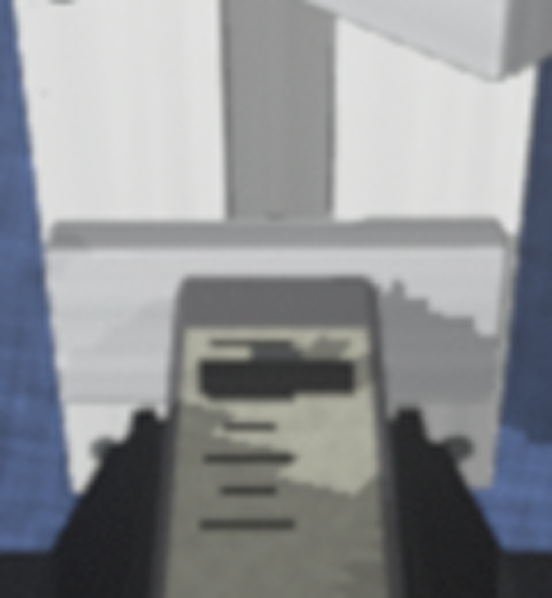

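View pics/s11.png

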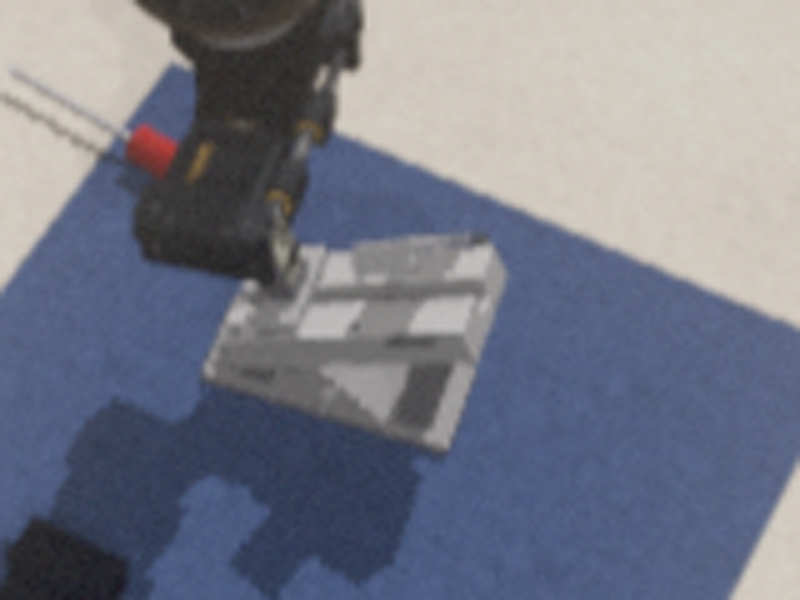

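The foot sits on the lands, with the probe in the channel. The pointer has lifted one small step: the bar was just above the first wide tick and is now about 3–4 mm higher, with the 10 mm travel ticks still clear above it. I'll check flatness by depth.

Run:
```python
from h import *
D=np.load("pics/w11.npz");P=D['P'];im=D['im'];g=cv2.cvtColor(im,cv2.COLOR_BGR2GRAY)
def fit(Q):
    for _ in range(4):
        c0=Q.mean(0);n=np.linalg.svd(Q-c0,full_matrices=False)[2][2];n*=np.sign(n[2]);Q=Q[np.abs((Q-c0)@n)<2]
    return c0,n,len(Q)
m=np.zeros(g.shape,bool);m[207:232,235:256]=True;m[207:232,307:326]=True
cf,nf,k=fit(P[m]);print("foot top",cf.round(1),nf.round(3),np.degrees(np.arccos(nf[2])),k)
m=np.zeros(g.shape,bool);m[160:194,232:266]=True;m[168:194,296:328]=True;m&=g>195
cl,nl,k=fit(P[m]);print("land",cl.round(1),nl.round(3),np.degrees(np.arccos(nl[2])),k)
print("angle",np.degrees(np.arccos(nf@nl)))
ex,ey,n=blk(9.1);print("foot top over land along n",(cf-cl)@n,(cf-cl)@nl)
s=env.state();print(s['ft_force'])
```

```text
foot top [489.3 226.6  71.1] [-0.55  -0.089  0.83 ] 33.8834566684315 294
land [513.9 230.2  75.2] [-0.568 -0.086  0.819] 35.06046518947352 498
angle 1.2229699324883225
foot top over land along n 7.996065066979343 10.874947481407558
[-2.38310973 -0.60336129  4.7426948 ]
```

```bash
python3 -m crank '[[0,0.8,0.3,0,0,0],[0,0.8,0.3,0,0,0],[0,0.8,0.3,0,0,0],[0,0.8,0.3,0,0,0],[0,0.8,0.3,0,0,0]]'
python3 - <<'E'
from h import *
n="wrist";c=cal(n);s=env.state();im,d=vision.read_camera(n);cv2.imwrite("pics/w12.png",im)
cv2.imwrite("pics/c10.png",cv2.resize(im[150:280,220:340],(552,598),interpolation=cv2.INTER_CUBIC))
print(s['eef_pos'],s['tcp_rot'],s['ft_force'],s['moment'],s['t'])
E
```

```text
t: 12.05
eef_pos: [471.2, 222.0, 87.4]
tcp_rot: [-1.43, -0.001, -1.411]
ft_force: [-8.6, -3.0, 16.9]
opening: 0.272
[471.2250592  221.99371119  87.43349981] [-1.43035477e+00 -8.75665603e-04 -1.41088499e+00] [-8.64755183 -2.99399888 16.88584311] [-0.09189053  1.12961776  0.05542282] 12.05
```

View pics/c10.png

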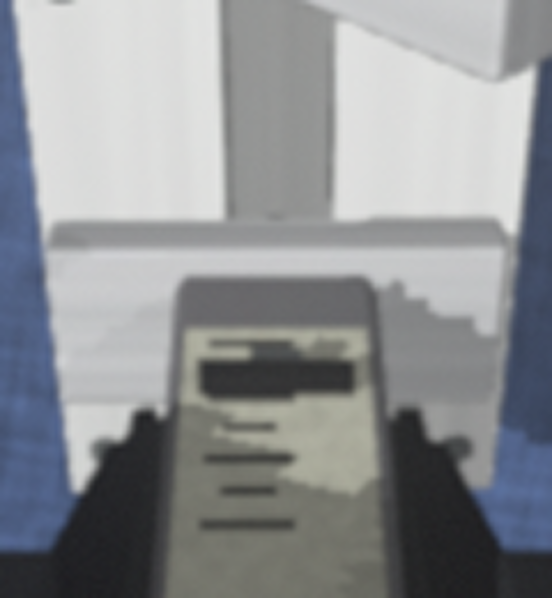

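The picture is unchanged under 20 N of press: seated and at its end stop, pointer ≈3.5 mm, so the left-hand block is the deep (16 mm) one. Now I lift off square and carry the gauge back.

```bash
python3 -m crank '[[0,-10,-3.6,0,0,0],[0,-28,-10,0,0,0],[0,-50,-18,0,0,0],[0,-66,-24,0,0,0],[0,-70,-25.3,0,0,0]]'
python3 - <<'E'
from h import *
s=env.state();print(s['eef_pos'],s['tcp_rot'],s['ft_force'],s['t'])
g=goal([458.5,-5,90],0,0);print(g[0],rel(*g,s)); g=goal([458.5,-5,29.8],0,0);print(g[0])
E
```

```text
t: 12.6
eef_pos: [436.6, 216.6, 154.6]
tcp_rot: [-1.428, -0.001, -1.411]
ft_force: [-0.2, -0.5, -2.6]
opening: 0.269
[436.59536889 216.55739271 154.57562757] [-1.42839986e+00 -5.15232391e-04 -1.41071974e+00] [-0.21188126 -0.53648988 -2.55718397] 12.6
[451.73885561  -5.         121.89697363] (array([221.12,  29.57, -24.81]), array([-27.97,   9.21,   0.97]))
[451.73885561  -5.          61.69697363]
```

```bash
python3 -m crank '[[35,0,-4,-3,1,0],[80,5,-9,-10,3,0.3],[125,12,-14,-17,5,0.6],[170,20,-19,-23,7.5,0.8],[210,27,-24,-28,9.2,1]]'
python3 -m crank '[[8,2,-1,0,0,0],[10,2,-1,0,0,0],[10,2,-1,0,0,0]]'
python3 - <<'E'
from h import *
s=env.state();print(s['eef_pos'],s['tcp_rot'],s['ft_force'],s['t'])
g=goal([458.5,-5,60],0,0);print(g[0],rel(*g,s)); g=goal([458.5,-5,29.8],0,0);print(rel(*g,s))
n="wrist";c=cal(n);im,d=vision.read_camera(n);cv2.imwrite("pics/w13.png",im)
E
```

```text
t: 13.1
eef_pos: [451.1, 3.8, 123.7]
tcp_rot: [-1.921, 0.0, -1.573]
ft_force: [0.4, 0.7, -3.8]
opening: 0.27
t: 13.4
eef_pos: [449.3, -5.7, 122.0]
tcp_rot: [-1.921, 0.001, -1.573]
ft_force: [0.2, 1.2, -2.7]
opening: 0.27
[449.26687827  -5.72372135 122.00484649] [-1.92096882e+00  6.99627505e-04 -1.57286991e+00] [ 0.20610782  1.21474313 -2.73075997] 13.4
[451.73885561  -5.          91.89697363] (array([-0.71, 27.43, 12.65]), array([ 0.19, -0.1 , -0.08]))
(array([-0.69, 55.8 , 23.01]), array([ 0.19, -0.1 , -0.08]))
```

View pics/w13.png

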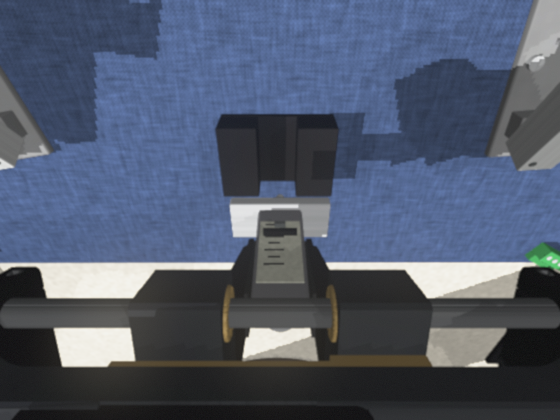

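```bash
python3 -m crank '[[-0.9,20,9,0.2,0,0],[-0.9,40,17,0.2,0,0],[-0.9,49,20.3,0.2,0,0],[-0.9,52,21.4,0.2,0,0],[-0.9,52,21.4,0.2,0,0]]'
python3 - <<'E'
from h import *
s=env.state();print(s['eef_pos'],s['tcp_rot'],s['ft_force'],s['t'])
g=goal([458.5,-5,29.8],0,0);print(rel(*g,s))
n="wrist";c=cal(n);im,d=vision.read_camera(n);cv2.imwrite("pics/w14.png",im)
E
```

```text
t: 13.95
eef_pos: [451.6, -3.8, 66.5]
tcp_rot: [-1.917, 0.001, -1.571]
ft_force: [0.2, 0.0, -2.8]
opening: 0.269
[451.63083754  -3.81889443  66.45016672] [-1.91674427e+00  6.43012078e-04 -1.57104649e+00] [ 0.1608519   0.04655741 -2.84726313] 13.95
(array([1.18, 4.43, 1.71]), array([-0.05, -0.  , -0.04]))
```

View pics/w14.png

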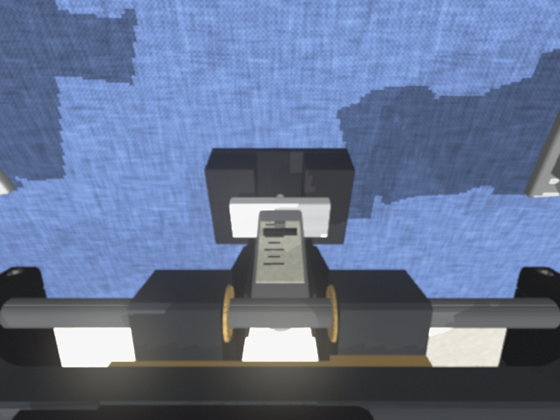

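```bash
python3 -m crank '[[0,1.5,0.5,0,0,0],[0,3,1.1,0,0,0],[0,4,1.4,0,0,0],[0,4,1.4,0,0,0]]'
python3 - <<'E'
from h import *
s=env.state();print(s['eef_pos'],s['tcp_rot'],s['ft_force'],s['moment'],s['t'])
E
```

```text
t: 14.4
eef_pos: [451.7, -4.1, 62.5]
tcp_rot: [-1.916, 0.001, -1.571]
ft_force: [-0.1, 0.1, -3.4]
opening: 0.274
[451.74405229  -4.05831915  62.51230503] [-1.91611042e+00  5.58882016e-04 -1.57145375e+00] [-0.10492972  0.11537202 -3.36512453] [ 0.05966641 -0.36449782  0.01013474] 14.4
```

```bash
python3 -m crank '[[0,0.5,0.2,0,0,0],[0,0.9,0.3,0,0,0],[0,0.9,0.3,0,0,0]]'
python3 - <<'E'
from h import *
s=env.state();print(s['eef_pos'],s['tcp_rot'],s['ft_force'],s['moment'],s['t'])
E
```

```text
t: 14.7
eef_pos: [451.8, -4.1, 61.9]
tcp_rot: [-1.916, 0.0, -1.571]
ft_force: [-0.9, 0.3, 4.5]
opening: 0.271
[451.80375663  -4.06197568  61.8590319 ] [-1.91601181e+00  4.67640255e-04 -1.57147647e+00] [-0.8633879   0.25358237  4.53124696] [-0.04780544  0.05282043 -0.07477629] 14.7
```

```bash
python3 -m crank '[[0,0,0,0,0,0],[0,0,0,0,0,0],[0,0,0,0,0,0],[0,0,0,0,0,0]]' 0.5
python3 -m crank '[[0,-10,0,0,0,0],[0,-40,0,0,0,0],[0,-80,0,0,0,0],[0,-110,0,0,0,0],[0,-110,0,0,0,0]]'
python3 - <<'E'
from h import *
n="wrist";c=cal(n);s=env.state();im,d=vision.read_camera(n);np.savez("pics/w15.npz",im=im,d=d,T=c[3],P=pts(d,c));cv2.imwrite("pics/w15.png",im)
print(s['eef_pos'],s['tcp_rot'],s['ft_force'],s['opening'],s['t'])
cv2.imwrite("pics/c11.png",cv2.resize(im[150:270,200:360],(800,600),interpolation=cv2.INTER_CUBIC))
E
```

```text
t: 15.1
eef_pos: [451.8, -4.1, 61.9]
tcp_rot: [-1.916, 0.0, -1.571]
ft_force: [-0.2, -0.3, -0.5]
opening: 0.489
t: 15.6
eef_pos: [491.5, -4.3, 169.1]
tcp_rot: [-1.909, -0.0, -1.571]
ft_force: [-1.1, -0.3, -0.9]
opening: 0.502
[491.51465775  -4.32607843 169.05646049] [-1.90897740e+00 -3.71050766e-04 -1.57130063e+00] [-1.06644594 -0.29573049 -0.87872955] 0.501653943592619 15.6
```

View pics/w15.png

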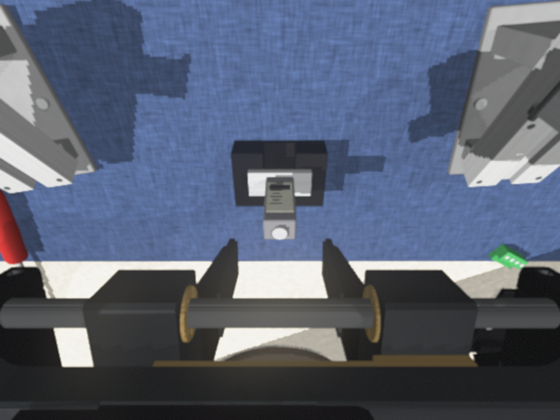

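View pics/c11.png

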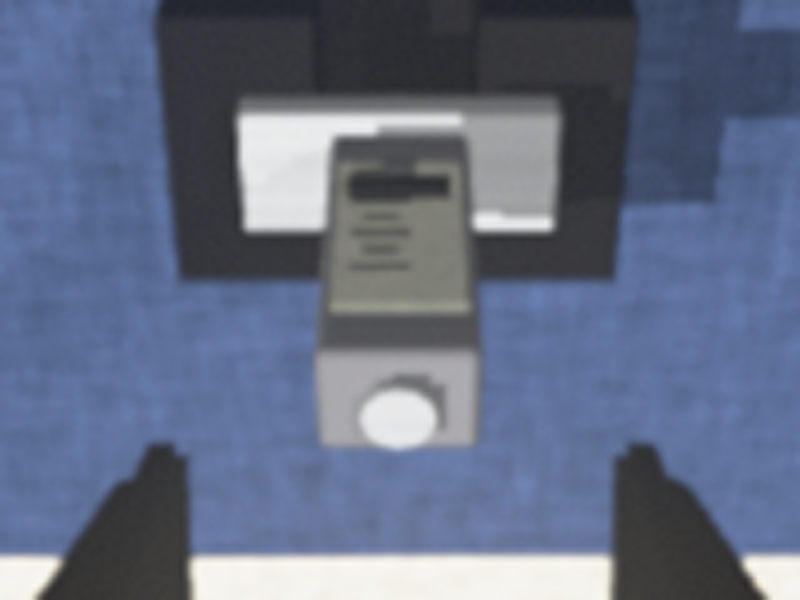

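The gauge stands upright and central on the rest (foot centred within the black rails), with the pointer bar still lifted at about (400,186) in the crop. Next I plan the cover-1 press and check the joint ranges.

```bash
cat >> h.py <<'E'
O1=np.array([522.35,229.8,79.3])
def press(phi,th=14.,r=60,t=12,lift=0,psi=9.1):
    ex,ey,n=blk(psi); H=O1+45*ex+34*ey+3*n
    u=-np.cos(phi)*ey+np.sin(phi)*n; m=np.cos(phi)*n+np.sin(phi)*ey
    T=tool(psi,th); A=T.as_matrix()
    # lowest corner of tip along n, +-10 in tool z
    dz=abs(10*(A[:,2]@n))
    return H+r*u+2*m+t*ey+(dz+lift)*n, T
E
python3 - <<'E'
from fk import *
from h import press
for th in(8,14,20,28):
    for ph in(1.35,.8,0):
        p,T=press(ph,th);q,c=ik(p,T,[.3,.6,1.9,-.1,.6,1.7]);print(th,ph,p.round(1),q.round(2),round(c,6))
s=env.state()
p,T=press(1.35,14,lift=60);print(p,rel(p,T,s))
E
```

```text
8 1.35 [525.8 265.6 158.2] [ 0.37  0.45  1.81 -0.04  0.74  1.81] 0.0
8 0.8 [537.1 237.9 145.3] [ 0.31  0.46  1.84 -0.03  0.71  1.75] 0.0
8 0 [559.9 221.6 107.9] [ 0.27  0.52  1.85 -0.03  0.64  1.71] 0.0
14 1.35 [526.2 265.7 157.3] [ 0.38  0.43  1.88 -0.1   0.6   1.86] 0.0
14 0.8 [537.6 237.9 144.4] [ 0.32  0.44  1.9  -0.08  0.56  1.79] 0.0
14 0 [560.4 221.7 107. ] [ 0.28  0.5   1.92 -0.06  0.48  1.75] 0.0
20 1.35 [526.7 265.8 156.4] [ 0.39  0.41  1.95 -0.18  0.45  1.95] 0.0
20 0.8 [538.1 238.  143.5] [ 0.33  0.42  1.97 -0.15  0.41  1.87] 0.0
20 0 [560.8 221.8 106.1] [ 0.29  0.48  1.99 -0.14  0.33  1.82] 0.0
28 1.35 [527.3 265.9 155.2] [ 0.41  0.39  2.04 -0.47  0.26  2.25] 0.0
28 0.8 [538.7 238.1 142.3] [ 0.34  0.41  2.06 -0.43  0.21  2.16] 0.0
28 0 [561.5 221.9 104.8] [ 0.3   0.47  2.08 -0.56  0.12  2.24] 0.0
[498.40941724 261.22010875 210.26546049] (array([-265.43,  -43.42,   -6.71]), array([33.49, -9.25, -0.45]))
```

```bash
python3 -m crank '[[-10,-40,-12,0,0,0],[-45,-65,-20,8,-2,0],[-90,-68,-20,16,-4,0],[-135,-65,-15,24,-6,0],[-180,-60,-12,32,-8,-0.3]]' 0
python3 - <<'E'
from h import *
s=env.state();print(s['eef_pos'],s['opening'],s['ft_force']);p,T=press(1.35,20,lift=60);print(p,rel(p,T,s))
E
```

```text
t: 16.15
eef_pos: [498.7, 177.3, 228.2]
tcp_rot: [-1.346, 0.004, -1.433]
ft_force: [2.3, 0.5, -0.6]
opening: 0.135
[498.70790475 177.31634256 228.15383489] 0.13539972979070494 [ 2.32772734  0.50698005 -0.61201732]
[498.88572233 261.29640047 209.35824248] (array([-83.07,  21.3 ,   7.17]), array([ 7.11, -1.21,  0.09]))
```

```bash
python3 -m crank '[[-40,0,2,3.5,-0.6,0],[-80,5,5,7,-1.2,0],[-83,18,7,7.1,-1.2,0],[-83,21,7,7.1,-1.2,0],[-83,21,7,7.1,-1.2,0]]' 0
python3 - <<'E'
from h import *
n="wrist";c=cal(n);s=env.state();im,d=vision.read_camera(n);np.savez("pics/w16.npz",im=im,d=d,T=c[3],P=pts(d,c));cv2.imwrite("pics/w16.png",im)
print(s['eef_pos'],s['opening'],s['ft_force'],s['tcp_rot'],s['joints'].round(2))
for ph in(1.35,1.1,.85,.6,.4,.2,.1,0,-.05):
    p,T=press(ph,20);print(ph,*rel(p,T,s))
E
```

```text
t: 16.65
eef_pos: [498.5, 260.3, 208.5]
tcp_rot: [-1.225, -0.002, -1.413]
ft_force: [-0.2, -0.3, 0.6]
opening: 0.005
[498.47491143 260.30696972 208.48306253] 0.005326466503050935 [-0.19619718 -0.31710424  0.60278644] [-1.2247911  -0.00217474 -1.41323871] [ 0.41  0.31  1.94 -0.16  0.56  1.94]
1.35 [-1.06 58.76  9.36] [ 0.18 -0.03  0.14]
1.1 [13.17 63.35 10.02] [ 0.18 -0.03  0.14]
0.85 [25.81 71.28 11.16] [ 0.18 -0.03  0.14]
0.6 [36.08 82.06 12.71] [ 0.18 -0.03  0.14]
0.4 [42.15 92.29 14.18] [ 0.18 -0.03  0.14]
0.2 [ 46.04 103.51  15.79] [ 0.18 -0.03  0.14]
0.1 [ 47.12 109.36  16.63] [ 0.18 -0.03  0.14]
0 [ 47.61 115.28  17.48] [ 0.18 -0.03  0.14]
-0.05 [ 47.62 118.25  17.91] [ 0.18 -0.03  0.14]
```

View pics/w16.png

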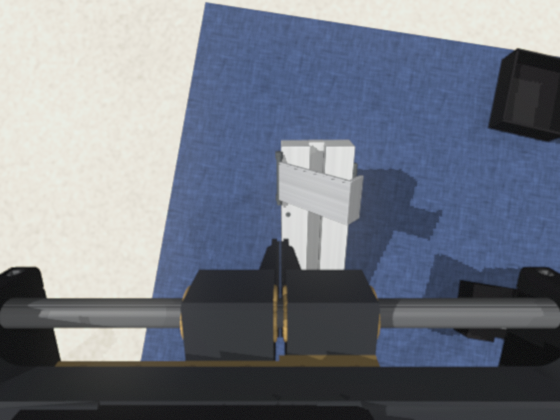

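```bash
python3 -m crank '[[-1,30,5,0,0,0],[-1,52,8.5,0,0,0],[-1,58.5,9.3,0,0,0],[-1,58.5,9.3,0,0,0]]' 0
python3 - <<'E'
from h import *
n="wrist";c=cal(n);s=env.state();im,d=vision.read_camera(n);np.savez("pics/w17.npz",im=im,d=d,T=c[3],P=pts(d,c));cv2.imwrite("pics/w17.png",im)
print(s['eef_pos'],s['opening'],s['ft_force'],s['tcp_rot'],s['joints'].round(2))
for ph in(1.35,1.1,.85,.6,.4,.2,.1,0,-.05):
    p,T=press(ph,20);print(ph,*rel(p,T,s))
E
```

```text
t: 17.1
eef_pos: [527.3, 264.4, 156.8]
tcp_rot: [-1.225, -0.002, -1.416]
ft_force: [0.2, 0.5, 0.4]
opening: 0.003
[527.28552403 264.36614759 156.76656448] 0.0030960353282287042 [0.15344439 0.5344757  0.37130879] [-1.22523326 -0.00231837 -1.41572344] [ 0.39  0.42  1.94 -0.18  0.46  1.96]
1.35 [-1.46  0.24 -0.47] [ 0.2  -0.16  0.2 ]
1.1 [12.77  4.84  0.22] [ 0.2  -0.16  0.2 ]
0.85 [25.4  12.78  1.4 ] [ 0.2  -0.16  0.2 ]
0.6 [35.65 23.58  2.97] [ 0.2  -0.16  0.2 ]
0.4 [41.71 33.81  4.46] [ 0.2  -0.16  0.2 ]
0.2 [45.59 45.04  6.09] [ 0.2  -0.16  0.2 ]
0.1 [46.66 50.88  6.93] [ 0.2  -0.16  0.2 ]
0 [47.13 56.8   7.79] [ 0.2  -0.16  0.2 ]
-0.05 [47.15 59.77  8.22] [ 0.2  -0.16  0.2 ]
```

View pics/w17.png

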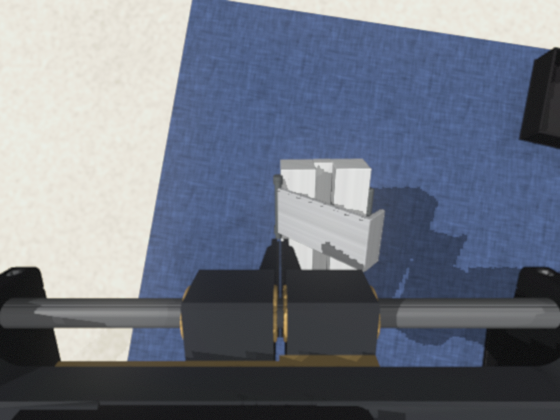

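The shut fingertips at (280,240) are above the hinge side of cover 1, with the plate to their right at (330,230), still clear. Now I sweep it down along its arc.

```bash
python3 -m crank '[[6,2,0,0,0,0],[12.8,4.8,0.2,0,0,0],[19.5,8.5,0.8,0,0,0],[25.4,12.8,1.4,0,0,0],[25.4,12.8,1.4,0,0,0]]' 0
python3 - <<'E'
from h import *
n="wrist";c=cal(n);s=env.state();im,d=vision.read_camera(n);cv2.imwrite("pics/w18.png",im)
print(s['eef_pos'],s['ft_force'],s['t'])
E
```

```text
t: 17.65
eef_pos: [536.9, 239.5, 145.6]
tcp_rot: [-1.225, -0.002, -1.416]
ft_force: [0.6, -0.5, 0.4]
opening: 0.003
[536.90238112 239.50153585 145.56652013] [ 0.59381855 -0.47084405  0.41107193] 17.65
```

View pics/w18.png

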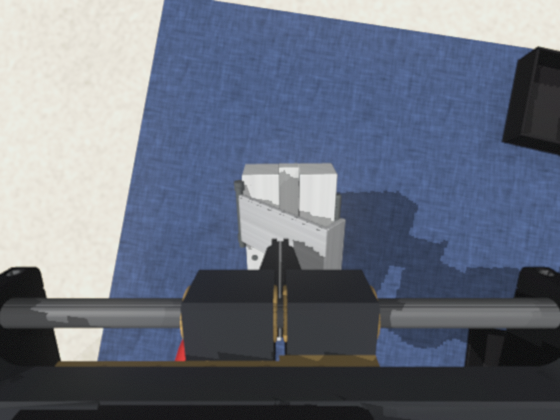

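Run:
```python
from h import *
c=cal("wrist");f,cx,cy,T=c;s=env.state()
def pr(p):
    q=T[:3,:3].T@(p-T[:3,3]);return (cx+f*q[0]/q[2]).round(1),(cy+f*q[1]/q[2]).round(1),q[2].round(0)
ex,ey,n=blk(9.1)
print("TCP",pr(s['eef_pos']))
A=Rt(s).as_matrix()
print("tip +z10",pr(s['eef_pos']+10*A[:,2]),"-z10",pr(s['eef_pos']-10*A[:,2]))
for ph in(.7,.8,.9):
    u=-np.cos(ph)*ey+np.sin(ph)*n;H=O1+45*ex+34*ey+3*n
    print(ph,[pr(H+a*ex+r*u) for r in(0,74) for a in(-18,18)],pr(H+60*u))
```

```text
TCP (np.float64(281.5), np.float64(256.7), np.float64(186.0))
tip +z10 (np.float64(281.5), np.float64(240.4), np.float64(183.0)) -z10 (np.float64(281.5), np.float64(272.6), np.float64(189.0))
0.7 [(np.float64(244.7), np.float64(241.5), np.float64(237.0)), (np.float64(242.1), np.float64(195.6), np.float64(223.0)), (np.float64(332.5), np.float64(282.0), np.float64(194.0)), (np.float64(336.7), np.float64(228.4), np.float64(179.0))] (np.float64(314.2), np.float64(248.0), np.float64(195.0))
0.8 [(np.float64(244.7), np.float64(241.5), np.float64(237.0)), (np.float64(242.1), np.float64(195.6), np.float64(223.0)), (np.float64(325.2), np.float64(287.9), np.float64(189.0)), (np.float64(328.9), np.float64(233.3), np.float64(174.0))] (np.float64(307.9), np.float64(252.0), np.float64(191.0))
0.9 [(np.float64(244.7), np.float64(241.5), np.float64(237.0)), (np.float64(242.1), np.float64(195.6), np.float64(223.0)), (np.float64(316.5), np.float64(293.5), np.float64(185.0)), (np.float64(319.5), np.float64(237.9), np.float64(170.0))] (np.float64(300.6), np.float64(255.8), np.float64(187.0))
```

The fingertip is in line with the middle of cover 1 (TCP projects to v=257, plate mid-line about 252), and the cover stands at about 0.8 rad. I continue pushing.

```bash
python3 -m crank '[[5.5,5,0.8,0,0,0],[10.2,10.8,1.6,0,0,0],[13.5,16,2.3,0,0,0],[16.3,21,3,0,0,0],[18.5,26.5,3.8,0,0,0]]' 0
python3 -m crank '[[1.7,5.7,0.9,0,0,0],[2.4,9,1.4,0,0,0],[2.7,11.6,1.7,0,0,0],[2.7,11.6,1.7,0,0,0]]' 0
python3 - <<'E'
from h import *
n="wrist";c=cal(n);s=env.state();im,d=vision.read_camera(n);cv2.imwrite("pics/w19.png",im)
print(s['eef_pos'],s['ft_force'],s['t'])
for ph in(.1,0,-.05):
    p,T=press(ph,20);print(ph,*rel(p,T,s))
E
```

```text
t: 18.2
eef_pos: [552.3, 223.2, 121.7]
tcp_rot: [-1.225, -0.002, -1.416]
ft_force: [-1.6, -0.5, 2.5]
opening: 0.004
t: 18.6
eef_pos: [558.3, 221.3, 111.2]
tcp_rot: [-1.225, -0.002, -1.416]
ft_force: [-0.7, -0.4, 1.9]
opening: 0.004
[558.27666106 221.31305198 111.16402949] [-0.73100375 -0.37595354  1.85457452] 18.6
0.1 [-0.56 -0.25 -0.13] [ 0.19 -0.2   0.21]
0 [-0.09  5.67  0.72] [ 0.19 -0.2   0.21]
-0.05 [-0.07  8.64  1.15] [ 0.19 -0.2   0.21]
```

View pics/w19.png

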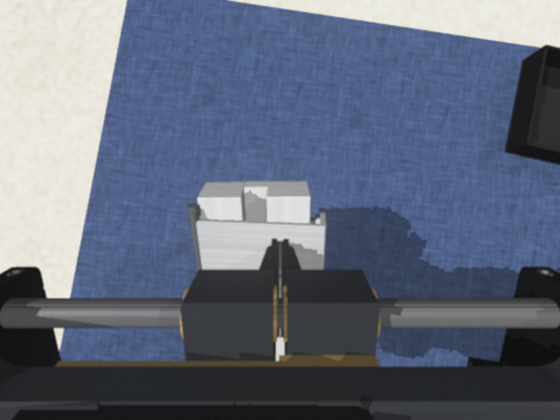

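The plate is nearly shut (its lip at (324,225) is close to the block's edge). Now the last press through the catch.

```bash
python3 -m crank '[[0.2,2,0.3,0,0,0],[0.3,3.5,0.5,0,0,0],[0.3,5,0.7,0,0,0],[0.3,5,0.7,0,0,0]]' 0
python3 -m crank '[[0,1,0.1,0,0,0],[0,1.5,0.2,0,0,0],[0,1.5,0.2,0,0,0]]' 0
python3 - <<'E'
from h import *
s=env.state();print(s['eef_pos'],s['ft_force'],s['t'])
p,T=press(0,20);print(*rel(p,T,s))
E
```

```text
t: 19.05
eef_pos: [560.6, 221.5, 106.7]
tcp_rot: [-1.225, -0.002, -1.416]
ft_force: [0.1, -0.5, 0.7]
opening: 0.001
t: 19.35
eef_pos: [561.2, 221.7, 105.8]
tcp_rot: [-1.225, -0.002, -1.416]
ft_force: [-4.1, -1.7, 9.0]
opening: 0.007
[561.20785436 221.67499379 105.78586508] [-4.06266761 -1.66617788  9.00210202] 19.35
[-0.17 -0.39 -0.24] [ 0.17 -0.18  0.2 ]
```

```bash
python3 -m crank '[[0,0.7,0.1,0,0,0],[0,0.7,0.1,0,0,0],[0,0.7,0.1,0,0,0]]' 0
python3 -m crank '[[0,-10,0,0,0,0],[0,-40,0,0,0,0],[0,-80,-5,0,0,0],[0,-110,-10,0,0,0],[0,-110,-10,0,0,0]]' 0
python3 - <<'E'
from h import *
for n in("wrist","top"):
    im,d=vision.read_camera(n);cv2.imwrite(f"pics/{n}20.png",im)
s=env.state();print(s['eef_pos'],s['ft_force'],s['t'])
E
```

```text
t: 19.65
eef_pos: [561.3, 221.7, 105.7]
tcp_rot: [-1.224, -0.002, -1.416]
ft_force: [-6.3, -2.7, 10.5]
opening: 0.006
t: 20.15
eef_pos: [514.7, 215.1, 209.6]
tcp_rot: [-1.219, -0.001, -1.415]
ft_force: [-0.3, 0.1, 0.0]
opening: 0.004
[515.06553493 214.87042502 206.47851676] [-0.29874387  0.32154431  0.02542945] 20.25
```

View pics/wrist20.png

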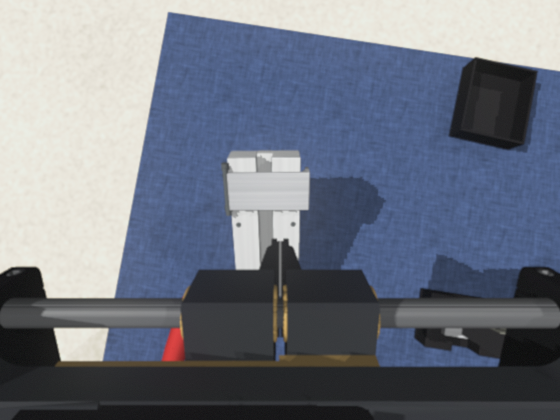

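View pics/top20.png

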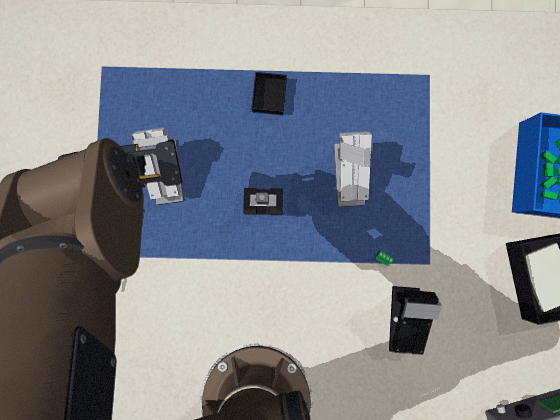

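Cover 1 now lies square across the block (wrist (228–309,172–212)). In the top view the gauge, tray, plug and cover 2 look unmoved. I'll check the cover angle by depth.

Run:
```python
from h import *
c=cal("wrist");im,d=vision.read_camera("wrist");P=pts(d,c)
ex,ey,n=blk(9.1)
L=(P-O1)@np.stack([ex,ey,n],1)
def st(m): q=L[m]; return q.mean(0).round(1),len(q)
for v in(180,190,200): print(v,[tuple(L[v,u].round(1)) for u in range(232,308,12)])
m=np.zeros(d.shape,bool);m[177:207,234:302]=True
q=L[m];A=np.c_[q[:,0],q[:,1],np.ones(len(q))];k=np.linalg.lstsq(A,q[:,2],rcond=None)[0];print("cover slope x,y",k, (q[:,2]-A@k).std())
m=np.zeros(d.shape,bool);m[218:245,240:258]=True;m[218:240,280:297]=True;m[154:168,234:254]=True;m[154:168,276:296]=True
q=L[m];q=q[np.abs(q[:,2])<8];A=np.c_[q[:,0],q[:,1],np.ones(len(q))];k=np.linalg.lstsq(A,q[:,2],rcond=None)[0];print("lands slope x,y",k,(q[:,2]-A@k).std(),len(q))
print(env.state()['t'],env.state()['ft_force'])
```

```text
180 [(np.float64(57.8), np.float64(28.6), np.float64(5.4)), (np.float64(57.7), np.float64(18.2), np.float64(5.2)), (np.float64(57.6), np.float64(7.8), np.float64(4.9)), (np.float64(57.8), np.float64(-2.7), np.float64(5.7)), (np.float64(57.9), np.float64(-13.2), np.float64(5.9)), (np.float64(57.8), np.float64(-23.6), np.float64(5.9)), (np.float64(57.7), np.float64(-34.0), np.float64(5.7))]
190 [(np.float64(48.6), np.float64(29.1), np.float64(5.6)), (np.float64(48.4), np.float64(18.6), np.float64(5.2)), (np.float64(48.6), np.float64(8.0), np.float64(5.7)), (np.float64(48.5), np.float64(-2.6), np.float64(5.7)), (np.float64(48.3), np.float64(-13.1), np.float64(5.3)), (np.float64(48.8), np.float64(-23.7), np.float64(6.6)), (np.float64(48.5), np.float64(-34.3), np.float64(5.9))]
200 [(np.float64(39.1), np.float64(29.7), np.float64(5.7)), (np.float64(39.0), np.float64(19.1), np.float64(5.5)), (np.float64(39.3), np.float64(8.3), np.float64(6.4)), (np.float64(38.3), np.float64(-2.3), np.float64(4.2)), (np.float64(38.7), np.float64(-13.1), np.float64(5.3)), (np.float64(38.4), np.float64(-23.9), np.float64(4.7)), (np.float64(38.8), np.float64(-34.6), np.float64(5.7))]
cover slope x,y [ 8.36045504e-01 -1.89791131e-02 -3.32028951e+01] 11.912255749783961
lands slope x,y [-0.01054331 -0.00041753  0.39584437] 1.2849939541216324 1373
20.3 [-0.01516137 -0.22452641 -0.60641483]
```

Cover 1 is shut: its outer face lies 5–6 mm above the lands all the way across, a slope of about 0.005 rad. One last look at the gauge, cover 2 and the bystanders.

Run:
```python
from h import *
im,d=vision.read_camera("scene");cv2.imwrite("pics/s21.png",im)
a=cv2.imread("pics/top0.png");b=cv2.imread("pics/top20.png")
cv2.imwrite("pics/c12.png",np.vstack([np.hstack([cv2.resize(x[170:225,y:y+80],(400,275),interpolation=cv2.INTER_CUBIC) for y in(225,)]+[cv2.resize(x[120:215,320:400],(231,275)),]) for x in(a,b)]))
def cen(im,lo,hi,box):
    h=cv2.cvtColor(im,cv2.COLOR_BGR2HSV)[box[1]:box[3],box[0]:box[2]];m=cv2.inRange(h,lo,hi);ys,xs=np.nonzero(m);return (xs.mean()+box[0]).round(1),(ys.mean()+box[1]).round(1),len(xs)
for nm,lo,hi,bx in(("plug",(40,100,40),(80,255,255),(370,245,400,270)),("tray",(0,0,0),(180,255,45),(245,65,300,120))):
    print(nm,cen(a,lo,hi,bx),cen(b,lo,hi,bx))
s0=cv2.imread("pics/scene0.png")
print("driver scene",cen(s0,(0,150,80),(8,255,255),(290,110,345,150)),cen(im,(0,150,80),(8,255,255),(290,110,345,150)))
```

```text
plug (np.float64(383.6), np.float64(258.0), 143) (np.float64(383.5), np.float64(258.1), 138)
tray (np.float64(268.8), np.float64(92.8), 1201) (np.float64(268.8), np.float64(92.9), 1205)
driver scene (np.float64(320.5), np.float64(134.8), 117) (np.float64(320.2), np.float64(135.1), 146)
```

View pics/s21.png

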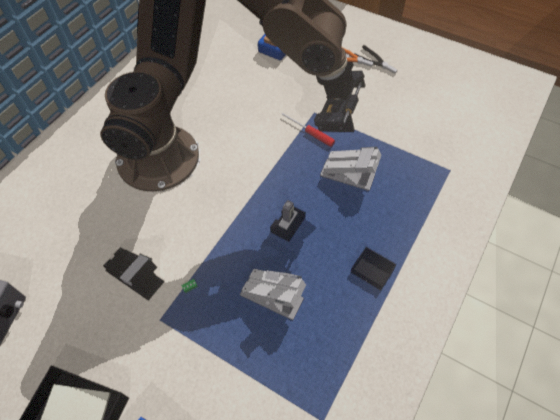

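View pics/c12.png

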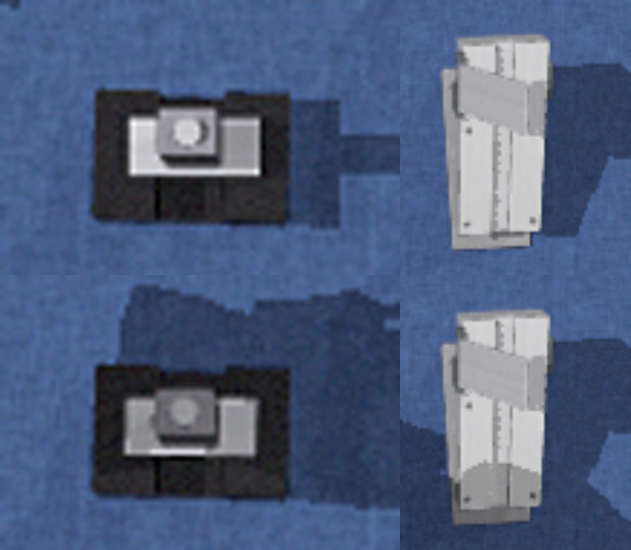

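The gauge stands upright in the middle of its rest, cover 2 is open exactly as before, and the bystanders are unmoved (shifts under 0.5 px). Handing in.

```bash
python3 -c "
from cell import job
print(job.job_done())"
```

```text
the job is handed in; nothing more can be done
None
```

I gauged the left-hand block, stood the gauge back on its rest with its reading, and then shut the cover of that same block, which is the deep one. The job is handed in; no verdict was reported.

**Regrip:** My first, square-on grip would have taken the arm outside its joint ranges on the slope. I set the gauge back on its rest, gripped it again with the tool tilted 20°, and then measured.

**Gauging:** The foot's top was 8.0 mm above the lands, which matches an 8 mm foot sitting flat. It was held for over 1 s with up to about 20 N of press. From the pictures I judged the pointer at about 3.5–4 mm, so the left-hand block has the 16 mm channel.

**Last checks:**
- **Cover 1:** its outer face lies 5–6 mm above the lands along sampled lines, with about 0.005 rad of slope, so it is shut. An automatic plane fit over the whole cover was useless (12 mm scatter, probably stray pixels), so I relied on the sampled lines.
- **Cover 2:** looks unchanged and open.
- **Gauge:** upright and central on its rest in the last pictures. I last saw the pointer still lifted just after letting go, before pressing the cover, and did not look at it again.
- **Bystanders:** the tray, plug and screwdriver moved less than half a pixel.
- **Time:** about 20 s of the 48 s allowed.

Depth fits of the slope in close views came out at 31–35° instead of 28°. I used the stated 28°, and the foot and the land beside it agreed to about 1.2°.

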